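# Set the price wheels and stamp a ticket

### The arm

A 7-joint arm with a two-finger parallel gripper is mounted at the origin on the work surface. World frame = base frame: x ahead of the robot, y to its left, z up, the work surface at z = 0. Lengths are in m, angles in rad, forces in N, time in s.
With the tool pointing down it reaches from about 0.4 to 0.85 m from the base axis. Payload 4.4 kg.
Tool frame: the origin (TCP) lies at the very end of the fingers, on their centre line; the grasp point (between the pads) lies 19 mm behind it; y points along the fingers, x is the direction in which the jaws open and shut, and the axes are right-handed (so a half turn about y gives the same grasp; the last joint's range is limited). The gripper opens to 94 mm and grips with 3 to 60 N. Pads are 16 mm wide; open, the fingers measure 119 mm over their backs; the gripper's body (75 mm by 177 mm) begins 78 mm behind the grasp point.
Start: joints at [-1.234, 0.628, 0.038, 1.517, -0.027, 0.996, -0.02], TCP at [0.255, 0.598, 0.205] pointing down, gripper open.
Joint ranges: [-3.06, 3.06], [-0.37, 2.12], [-1.25, 1.32], [0.18, 2.47], [-1.1, 4.24], [0.23, 1.98], [-2.94, 2.94]. Speed limits (rad/s): [2.57, 2.57, 3.14, 3.14, 3.14, 3.14, 3.14].

### API

Orientations are given as a unit quaternion [w, x, y, z].
In Python, from bench import robot gives the robot as it stands.
- The arm moves only by the shell command python3 -m handwheel 'ROWS' [FORCE]. ROWS is JSON, a list that holds one entry, the list of rows, each a list of 7 numbers: the opening, from -1 (shut) to 1 (fully open), then the shift along the tool's x, y, z in cm, then the turn, a rotation vector about the tool's x, y, z in degrees. In form: [[[claw, x, y, z, ax, ay, az], ...]]. A call has 1 to 12 rows; each row is the pose to reach, as a shift and turn from the pose commanded when the call began, along the tool's axes at that moment; what a row does not reach only later rows make up. A row lasts 1/12 s, in which the tool goes at most 41.7 mm and 7.16 degrees, less where a joint would pass 70% of its speed; a pose out of reach is approached as far as the arm can. A call with a gripper value outside its range is refused whole. The fingers move at their own pace and stop on an object; FORCE is the grip in N (left out, the last holds). Time passes only in rows, so rows that repeat a pose let the fingers close. It gives the time, the measured TCP pose, the force and the opening at its end, in the units of the state.
- robot.state(): the state, without advancing time (a new reading comes with each control period).
- robot.read_camera(name): name is "side" or "top"; returns a dict with "color" (400x640x3 uint8, blue, green, red), "intrinsics" (3x3 intrinsics, pixels), "pose" (4x4, takes a point from camera to world coordinates). Camera axes: x right, y up, looking along -z (the intrinsics and any distortion apply to the point x, -y, -z); pixel columns grow to the right and rows downward; lengths in m; the calibration is good to about 2 mm. A picture is of the moment at which its call begins. There is no depth.
- robot.close_job(): hands the job in, once; it reports no verdict.
The state is a dict: "time": time; "joints": joint angles; "qd": joint speeds; "joint_efforts": joint torques, N m; "tool_pos": TCP position; "ee_rot": TCP orientation; "wrist_force": force on the tool from outside, world axes, zero at the start; "moment": the same for the moment, N m; "grip_width": finger opening in m.
Only numpy, scipy, OpenCV 4.12 (cv2) and the standard library are available. Lean on these libraries where they do the work, as an engineer would, in place of code of your own. Each camera call takes 0.05 s, during which the arm holds its last target.

### The job

On the ticket press under the glass shelf, roll the three price wheels so that they show 4 7 2 at the top, read from left to right as the robot sees them. Then take the hand tamper, press the round sprung plate squarely down with it until it bottoms out level, and let it come up again. Stand the tamper back upright on its round rubber rest and let go; leave the wheels set and the stock on the counter (carton, bottle, tin) where it stands.

Things in the scene. Friction and masses are not known exactly. Their poses are not given: they have to be found in the camera images.
- press: Price-ticket press, fixed. Origin on the counter below the middle wheel's centre; x away from the robot, y along the row of wheels to the robot's left, z up. Grey base plate 16 mm thick, x -100 to +150, y -180 to +315 mm. Wheel axle 14 mm thick, along y, 85 mm up. Aluminium cheeks 12 mm thick at y +-155 mm (x -25 to +25, up to z 106). The stamp is at x -45, y +250 mm, open above.
- shelf_edge (a point): Middle of the underside of the front (robot-side) edge of the glass shelf over the wheels, 300 mm above the counter. In the press frame the glass spans x -52 to +160, y -175 to +175 mm, 8 mm thick; posts 22 mm square at x +125, y +-155. An upright tool cannot get at the wheels: take their upper robot-side quarter with the tool leaning back towards the robot by about 30 to 50 degrees.
- pointers (a point): Tip of the pointer over the middle wheel, at press x +12 mm, z 140 mm. Each wheel has one: 5 mm wide, 3 mm thick, above the rim's middle, coming from a rail at x +68 mm. The digit that counts is the one at the very top of the wheel, straight above the axle.
- hub_left (a point): Centre of the left (+y) white price wheel, on its axle, 85 mm above the counter (does not turn). The wheel is 100 mm in diameter, 36 mm wide, with flat side faces; 48 mm of free space to the next wheel (wheels at press y +84, 0, -84). Black digits 0 to 9 round the rim, heads to +x when on top.
- hub_middle (a point): Centre of the middle white price wheel, on its axle, 85 mm above the counter (does not turn). The wheel is 100 mm in diameter, 36 mm wide, with flat side faces; 48 mm of free space to the next wheel (wheels at press y +84, 0, -84). Black digits 0 to 9 round the rim, heads to +x when on top.
- hub_right (a point): Centre of the right (-y) white price wheel, on its axle, 85 mm above the counter (does not turn). The wheel is 100 mm in diameter, 36 mm wide, with flat side faces; 48 mm of free space to the next wheel (wheels at press y +84, 0, -84). Black digits 0 to 9 round the rim, heads to +x when on top.
- wheel_left (a joint): Angle of the left (+y) wheel: the digit at the very top is value / 0.6283 (36 degrees a digit; 0 rad = digit 0). A growing value rolls the top of the wheel towards the robot (press -x), bringing higher digits up from behind. Stops at -0.3 and 5.95. Turns stiffly (0.08 N m), no clicks, stays where left; starts 0.45 to 1.1 rad off its code digit.
- wheel_middle (a joint): Angle of the middle wheel: the digit at the very top is value / 0.6283 (36 degrees a digit; 0 rad = digit 0). A growing value rolls the top of the wheel towards the robot (press -x), bringing higher digits up from behind. Stops at -0.3 and 5.95. Turns stiffly (0.08 N m), no clicks, stays where left; starts 0.45 to 1.1 rad off its code digit.
- wheel_right (a joint): Angle of the right (-y) wheel: the digit at the very top is value / 0.6283 (36 degrees a digit; 0 rad = digit 0). A growing value rolls the top of the wheel towards the robot (press -x), bringing higher digits up from behind. Stops at -0.3 and 5.95. Turns stiffly (0.08 N m), no clicks, stays where left; starts 0.45 to 1.1 rad off its code digit.
- plate_top (a point): Centre of the upper face of the round steel sprung plate, 96 mm in diameter, 8 mm thick; 64 mm above the counter when up. z is the plate's normal. The plate also rocks a little on springs (2 N m/rad) when pressed off its centre.
- stamp (a joint): How far the sprung plate is pushed down, 0 (up) to 0.010 m (bottomed out). It begins to move at 4 N and is fully down at 12 N; it springs back up by itself.
- tamper: Hand tamper: flat steel disc 70 mm in diameter and 18 mm thick with an upright round wooden handle 30 mm in diameter that ends 100 mm above the underside. About 0.35 kg. Origin at the centre of the flat underside, z up along the handle. It starts standing on the rest.
- rest: Round black rubber rest for the tamper, 104 mm in diameter, 6 mm thick, fixed on the counter. Origin at the centre of its underside (counter level).
- carton: Red stock carton 60 x 90 x 120 mm high, standing on the counter; leave alone. Origin at the centre of its underside.
- sauce: Bottle, 56 mm in diameter, 130 mm high, standing; leave alone. Origin at the centre of its underside.
- tin: Tin, 70 mm in diameter, 85 mm high, standing; leave alone. Origin at the centre of its underside.

How it is judged:
On the way, in this order (a step that is already met when the one before it is completed fails the run):
1. the three wheels show 4 7 2 at the top (value of joint wheel_left between 2.353 and 2.673 rad and value of joint wheel_middle between 4.238 and 4.558 rad and value of joint wheel_right between 1.097 and 1.417 rad), for 0.2 s.
2. the tamper presses the sprung plate fully down and level, with the wheels still at 4 7 2 (all of step 1 and value of joint stamp above 0.0088 m and angle between plate_top's own z axis and vertical below 0.07 rad and angle between tamper's own z axis and vertical below 0.1 rad and contact force between tamper and press above 4 N), for 0.2 s.
At the end, for the whole second after the job is handed in: The wheels show 4, 7 and 2 at the top, each within 0.16 rad (a quarter of a digit step); the sprung plate is up again (within 2 mm); the tamper stands upright (within 0.08 rad) and still on its rest, centres within 30 mm; the carton, bottle and tin stand where they were (all of step 1 and value of joint stamp below 0.002 m and horizontal distance between tamper and rest below 0.03 m and angle between tamper's own z axis and vertical below 0.08 rad and z of tamper in the frame of rest between 0.003 and 0.009 m and linear speed of tamper below 0.02 m/s); the robot touches nothing.
It fails at once if the carton is pushed more than 30 mm or tipped over (distance of carton from where it was at the start of the episode above 0.03 m or angle between carton's own z axis and vertical above 0.3 rad).
It fails at once if the bottle is pushed more than 30 mm or tipped over (distance of sauce from where it was at the start of the episode above 0.03 m or angle between sauce's own z axis and vertical above 0.3 rad).
It fails at once if the tin is pushed more than 30 mm or tipped over (distance of tin from where it was at the start of the episode above 0.03 m or angle between tin's own z axis and vertical above 0.3 rad).
It also fails if it takes over 66 s, if anything falls off the work surface, if the arm or the gripper's body presses on something with over 40 N, if the wrist force passes 120 N, or if a joint passes its speed limit or range.

## Working session

There is one attempt and no reset: what is moved stays moved. The work goes in short steps, Python scripts to look and compute and a shell command to move; the robot and the scene stay as the last step left them, time stands still between calls to the robot, and variables do not carry over. Pictures are saved under pics/ and viewed, and the job is handed in when it is done.

```bash
mkdir -p pics; ls; python3 - <<'E'
from bench import robot
import cv2
s=robot.state();print(s)
for n in("side","top"):
    r=robot.read_camera(n);cv2.imwrite(f"pics/{n}0.png",r["color"]);print(n,r["intrinsics"],r["pose"],r.keys())
E
```

```text
pics
{'time': 0.0, 'joints': array([-1.23382745,  0.62933172,  0.03840369,  1.51835929, -0.02702604,
        0.99632585, -0.02001572]), 'qd': array([-0.00039117,  0.00013887,  0.0004276 , -0.00084716,  0.00025976,
        0.00015204, -0.0003718 ]), 'joint_efforts': array([ 2.07945427e-04, -5.49723315e+01,  1.14345554e+00, -1.86635846e+01,
       -5.22405468e-02,  2.38074164e-02,  1.73283051e-04]), 'tool_pos': array([0.25445778, 0.59738558, 0.20456557]), 'ee_rot': array([-0.58954167,  0.59027388,  0.38931586, -0.39044913]), 'wrist_force': array([-0.22102845, -0.18873188, -0.26342429]), 'moment': array([-0.03425317, -0.06404927, -0.01919994]), 'grip_width': 0.09358176377577032}
side [[477.5569077    0.         313.11279066]
 [  0.         477.5569077  196.6050017 ]
 [  0.           0.           1.        ]] [[-0.82071479  0.43412127 -0.3714377  -0.15320531]
 [-0.57130824 -0.61692476  0.54130467  0.86064451]
 [ 0.00584276  0.65646216  0.75433633  1.4959546 ]
 [ 0.          0.          0.          1.        ]] dict_keys(['color', 'intrinsics', 'pose'])
top [[423.40406045   0.         312.33557599]
 [  0.         423.40406045 198.16660121]
 [  0.           0.           1.        ]] [[ 0.02438426  0.99268783 -0.1182213   0.30747216]
 [-0.99967508  0.02333405 -0.01025958 -0.08269655]
 [-0.00742598  0.11843306  0.99293427  1.69364757]
 [ 0.          0.          0.          1.        ]] dict_keys(['color', 'intrinsics', 'pose'])
```

View pics/side0.png

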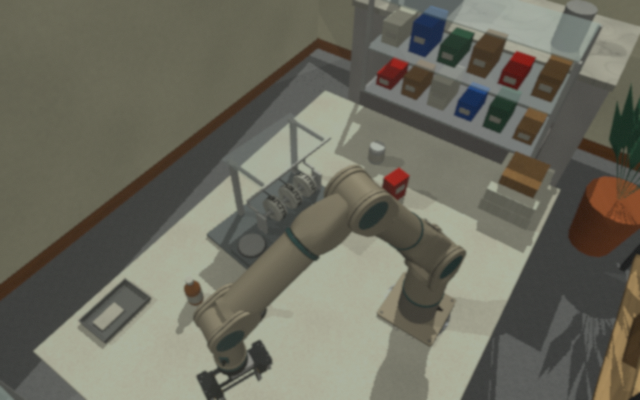

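View pics/top0.png

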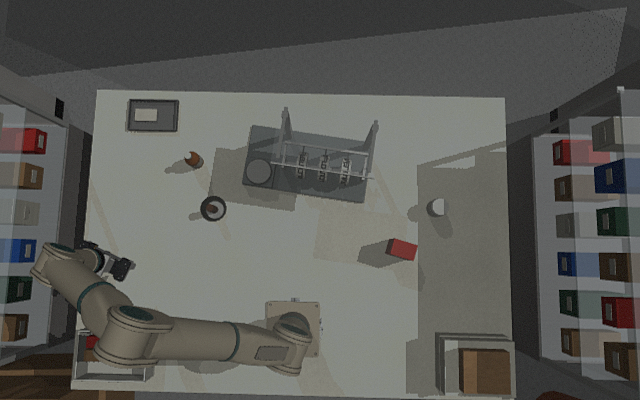

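The top view shows the press at about (310,165), the plate at (258,174), the tamper on its rest at (212,208), the bottle at (193,160), the carton at (402,250) and the tin at (437,207). The arm blocks part of the side view. I'll enlarge the press.

```bash
python3 - <<'E'
import cv2
a=cv2.imread("pics/top0.png");c=a[95:215,230:390];cv2.imwrite("pics/z1.png",cv2.resize(c,None,fx=5,fy=5,interpolation=cv2.INTER_CUBIC))
a=cv2.imread("pics/side0.png");c=a[110:270,200:340];cv2.imwrite("pics/z2.png",cv2.resize(c,None,fx=5.6,fy=3.7,interpolation=cv2.INTER_CUBIC)) if 0 else cv2.imwrite("pics/z2.png",cv2.resize(c,None,fx=3.7,fy=3.7,interpolation=cv2.INTER_CUBIC))
E
```

```text
(no output)
```

View pics/z1.png

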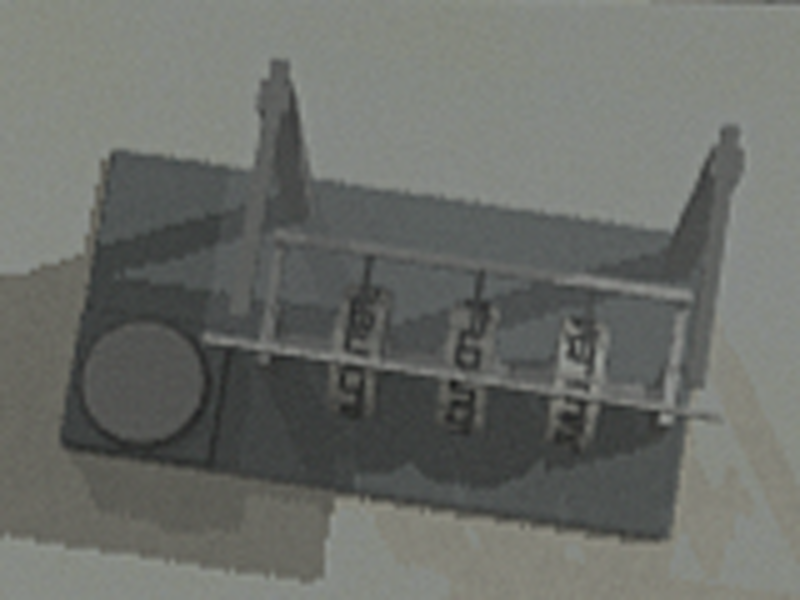

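View pics/z2.png

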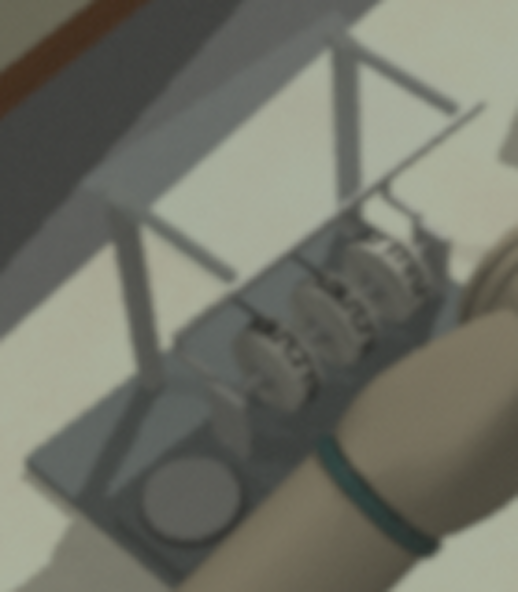

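```bash
cat > h.py <<'E'
import numpy as np,cv2
from scipy.optimize import least_squares
from scipy.spatial.transform import Rotation as R
from bench import robot
CAM={'top':(np.array([[423.40406045,0,312.33557599],[0,423.40406045,198.16660121],[0,0,1]]),np.array([[0.02438426,0.99268783,-0.1182213,0.30747216],[-0.99967508,0.02333405,-0.01025958,-0.08269655],[-0.00742598,0.11843306,0.99293427,1.69364757],[0,0,0,1]])),
'side':(np.array([[477.5569077,0,313.11279066],[0,477.5569077,196.6050017],[0,0,1]]),np.array([[-0.82071479,0.43412127,-0.3714377,-0.15320531],[-0.57130824,-0.61692476,0.54130467,0.86064451],[0.00584276,0.65646216,0.75433633,1.4959546],[0,0,0,1]]))}
def proj(c,p):
    K,P=CAM[c];q=(np.atleast_2d(p)-P[:3,3])@P[:3,:3];q=q*[1,-1,-1]
    u=q@K.T;return u[:,:2]/u[:,2:]
def onz(c,px,z):
    K,P=CAM[c];d=np.linalg.inv(K)@[px[0],px[1],1];d=P[:3,:3]@(d*[1,-1,-1]);o=P[:3,3]
    return o+d*(z-o[2])/d[2]
def press(pose,p):
    x,y,a=pose;p=np.atleast_2d(p);c,s=np.cos(a),np.sin(a)
    return np.c_[x+c*p[:,0]-s*p[:,1],y+s*p[:,0]+c*p[:,1],p[:,2]]
E
python3 - <<'E'
from h import *
z=lambda u,v:(230+(u-2)/5,95+(v-2)/5)
s=lambda u,v:(200+(u-1.5)/3.7,110+(v-1.5)/3.7)
obs=[('top',z(112,150),(.15,.315,.016)),('top',z(62,445),(-.1,.315,.016)),('top',z(668,540),(-.1,-.18,.016)),('top',z(144,383),(-.045,.25,.064)),
('side',s(192,499),(-.045,.25,.064)),('side',s(28,463),(.15,.315,.016)),('top',z(208,338),(-.052,.175,.3)),('top',z(718,418),(-.052,-.175,.3))]
f=lambda q:np.concatenate([proj(c,press(q,p))[0]-u for c,u,p in obs])
r=least_squares(f,[.6,-.05,0]);print(r.x,np.degrees(r.x[2]));print(r.fun.reshape(-1,2).round(1))
q=r.x
for n,u,zz in(('tamper top',(212,208),.1),('rest',(213,208),.006),('carton',(403,250),.12),('tin',(437,207),.085),('bottle',(193,160),.13)):print(n,onz('top',u,zz))
# unwrap
for c in('top','side'):
    im=cv2.imread(f'pics/{c}0.png');rows=[]
    for yc in(.084,0,-.084):
        al=np.radians(np.arange(-80,81,1.)) # angle from top, + toward +x
        yy=np.linspace(.02,-.02,41)
        A,Y=np.meshgrid(al[::-1],yy,indexing='ij')
        P=np.c_[(.05*np.sin(A)).ravel(),(yc+Y).ravel(),(.085+.05*np.cos(A)).ravel()]
        uv=proj(c,press(q,P)).astype(np.float32).reshape(A.shape+(2,))
        o=cv2.remap(im,uv[...,0],uv[...,1],cv2.INTER_CUBIC)
        o=cv2.resize(o,(170,560),interpolation=cv2.INTER_CUBIC)
        for d in(-72,-36,0,36,72):
            v=int((80-d)/160*560);cv2.line(o,(0,v),(12,v),(0,0,255) if d==0 else (0,255,0),1)
        rows+=[o,np.zeros((560,10,3),np.uint8)]
    cv2.imwrite(f'pics/unw_{c}0.png',cv2.convertScaleAbs(np.hstack(rows),alpha=1.6))
E
```

```text
[ 0.61735921 -0.10447543 -0.12412938] -7.1120896124274715
[[-0.3 -0.4]
 [-0.6  0.6]
 [ 0.6 -0.4]
 [-0.4 -0.3]
 [ 0.6 -0.7]
 [-1.2 -1.3]
 [-1.   1.2]
 [ 0.7  0.3]]
tamper top [0.45079593 0.31272177 0.1       ]
rest [0.45934487 0.33202892 0.006     ]
carton [ 0.31046228 -0.40499773  0.12      ]
tin [ 0.47628901 -0.54156693  0.085     ]
bottle [0.62785697 0.38650895 0.13      ]
```

View pics/unw_top0.png

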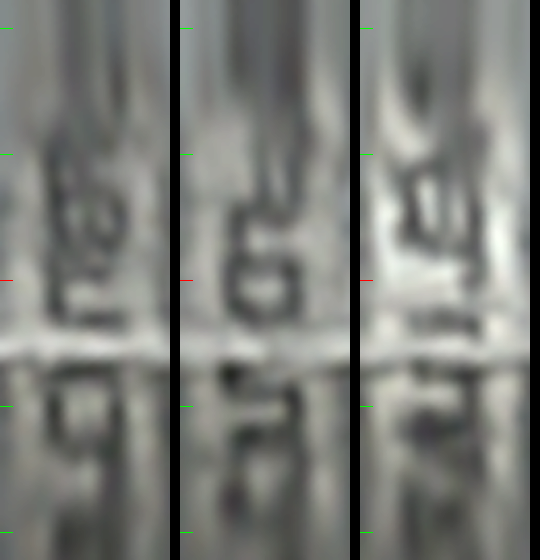

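```bash
cat >> h.py <<'E'
Q=[ 0.61735921,-0.10447543,-0.12412938]
def grab(c,n=4):
    return np.mean([robot.read_camera(c)['color'].astype(np.float32) for _ in range(n)],0)
def unwrap(im,c,q,fn,R0=.05):
    rows=[]
    for yc in(.084,0,-.084):
        al=np.radians(np.arange(-60,61,.5))[::-1]
        yy=np.linspace(.02,-.02,81)
        A,Y=np.meshgrid(al,yy,indexing='ij')
        P=np.c_[(R0*np.sin(A)).ravel(),(yc+Y).ravel(),(.085+R0*np.cos(A)).ravel()]
        uv=proj(c,press(q,P)).astype(np.float32).reshape(A.shape+(2,))
        o=cv2.remap(im,uv[...,0],uv[...,1],cv2.INTER_CUBIC)
        o=cv2.resize(o,(220,590),interpolation=cv2.INTER_CUBIC)
        lo,hi=np.percentile(o,2),np.percentile(o,98);o=np.clip((o-lo)/(hi-lo)*255,0,255)
        for d in range(-50,51,10):
            v=int((60-d)/120*590);cv2.line(o,(0,v),(12,v),(0,0,255) if d==0 else (0,255,0),2)
        rows+=[o,np.zeros((590,10,3))]
    cv2.imwrite(fn,np.hstack(rows))
def crop(im,c,q,fn,m=8):
    P=np.array([[x,y,z] for x in(-.06,.08) for y in(-.12,.12) for z in(.04,.145)])
    uv=proj(c,press(q,P));a=np.floor(uv.min(0)-m).astype(int);b=np.ceil(uv.max(0)+m).astype(int)
    o=im[a[1]:b[1],a[0]:b[0]];f=min(800/o.shape[1],600/o.shape[0])
    o=cv2.resize(o,None,fx=f,fy=f,interpolation=cv2.INTER_CUBIC);lo,hi=np.percentile(o,1),np.percentile(o,99)
    cv2.imwrite(fn,np.clip((o-lo)/(hi-lo)*255,0,255));return a,f
E
python3 - <<'E'
from h import *
im=grab('top',6);np.save('top_avg.npy',im)
unwrap(im,'top',Q,'pics/u1.png');print(crop(im,'top',Q,'pics/c1.png'))
im=grab('side',2);unwrap(im,'side',Q,'pics/us1.png')
E
```

```text
(array([280, 131]), 8.955223880597014)[ WARN:0@12.184] global loadsave.cpp:1063 imwrite_ Unsupported depth image for selected encoder is fallbacked to CV_8U.
```

View pics/u1.png

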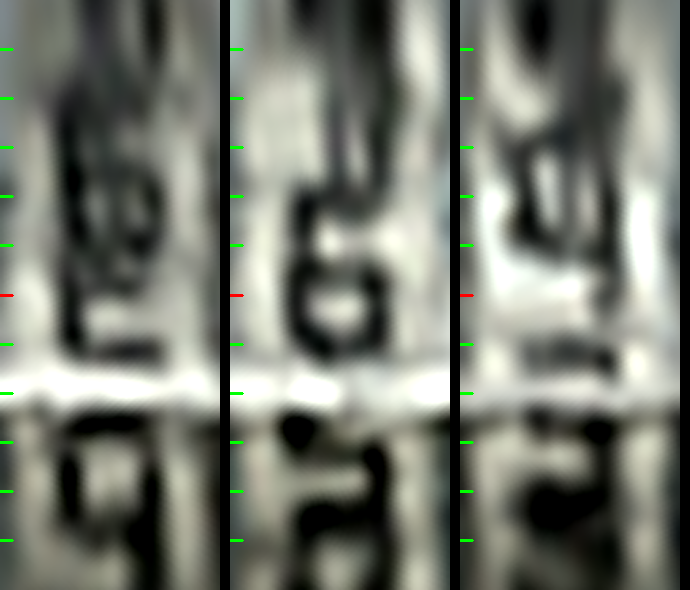

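View pics/c1.png

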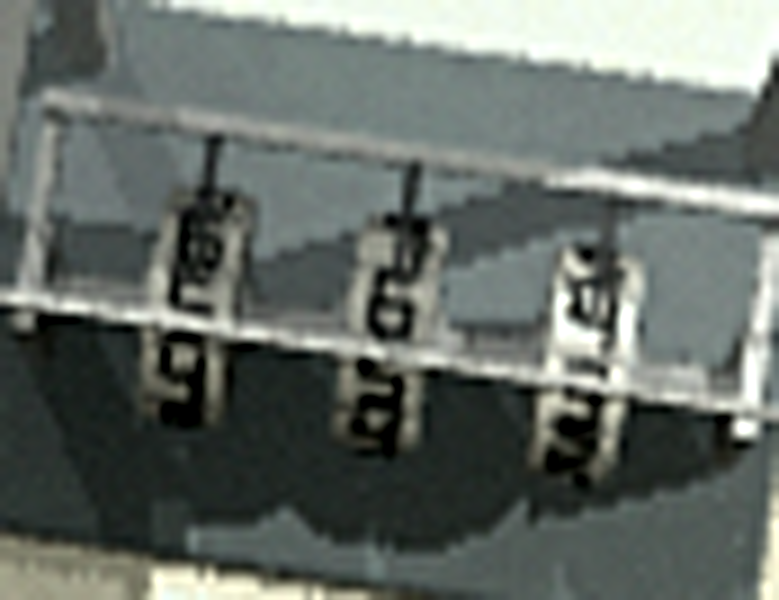

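View pics/us1.png

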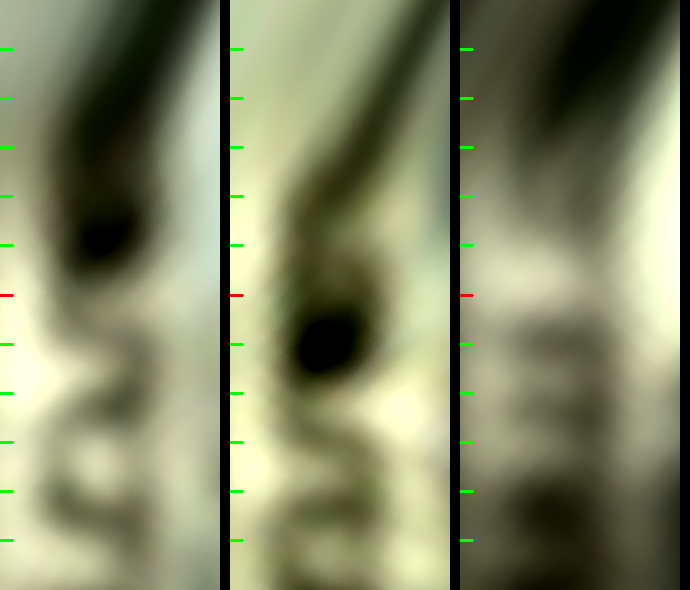

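```bash
cat >> h.py <<'E'
def strip(h,w,font=cv2.FONT_HERSHEY_SIMPLEX):
    # full strip: rows 0.5deg/px from 0..360 (720 rows), 0.5mm/px 81 cols; row r <-> digit angle coordinate phi=(r/2)deg -> digit phi/36, increasing upward
    S=np.full((840,81),255,np.uint8)
    for d in range(-1,11):
        t=np.full((300,200),255,np.uint8);cv2.putText(t,str(d%10),(60,220),font,6,0,14)
        ys,xs=np.where(t<128);g=t[ys.min():ys.max()+1,xs.min():xs.max()+1]
        H=int(round(h/ .05*57.3*2)); W=int(round(w*2000)) if d!=1 else int(round(w*2000*.5))
        g=cv2.resize(g,(W,H),interpolation=cv2.INTER_AREA)
        c=780-d*72-H//2
        if c<0 or c+H>840: continue
        S[c:c+H,40-W//2:40-W//2+W]=g
    return S  # digit angle phi at row 780-2phi
def flat(im,c,q,yc,R0=.05,amax=60):
    al=np.radians(np.arange(-amax,amax+.1,.5))[::-1];yy=np.linspace(.02,-.02,81)
    A,Y=np.meshgrid(al,yy,indexing='ij')
    P=np.c_[(R0*np.sin(A)).ravel(),(yc+Y).ravel(),(.085+R0*np.cos(A)).ravel()]
    uv=proj(c,press(q,P)).astype(np.float32).reshape(A.shape+(2,))
    return cv2.cvtColor(cv2.remap(im.astype(np.float32),uv[...,0],uv[...,1],cv2.INTER_CUBIC),cv2.COLOR_BGR2GRAY)
def match(im,q,hs=(.018,.021,.024),ws=(.012,.015,.018),lo=-55,hi=40):
    out=[]
    for k,yc in enumerate((.084,0,-.084)):
        f=flat(im,'top',q,yc);al=np.arange(60,-60.1,-.5)
        m=(al>lo)&(al<hi)
        # mask shelf edge
        K=np.array([[-.052,yc,.3],[-.052,yc,.308]]);uve=proj('top',press(q,K)).mean(0)
        P=np.c_[.05*np.sin(np.radians(al)),np.full(al.size,yc),.085+.05*np.cos(np.radians(al))]
        dist=np.linalg.norm(proj('top',press(q,P))-uve,axis=1);m&=dist>2.0
        res=[]
        for h in hs:
            for w in ws:
                S=cv2.GaussianBlur(strip(h,w).astype(np.float32),(0,0),sigmaX=2.,sigmaY=2.5)
                for v in np.arange(-.4,9.6,.04):
                    r0=780-(v*36+al)*2; 
                    ok=m&(r0>=0)&(r0<839)
                    if ok.sum()<60: continue
                    t=S[r0[ok].astype(int)][:,12:69];g=f[ok][:,12:69]
                    g=g-g.mean(1,keepdims=True)*.7
                    t=t-t.mean(1,keepdims=True)*.7
                    res.append((np.corrcoef(t.ravel(),g.ravel())[0,1],round(v,2),h,w))
        res.sort(reverse=True);pk=[]
        for r in res:
            if all(abs(r[1]-p[1])>.35 for p in pk):pk.append(r)
            if len(pk)==4:break
        out.append(pk)
    return out
E
python3 - <<'E'
from h import *
im=np.load('top_avg.npy')
for lo,hi in((-55,40),(-55,15)):
  for o in match(im,Q,lo=lo,hi=hi):print([tuple(float(x) for x in np.round(a,3)) for a in o])
for p in proj('top',press(Q,[[.012,y,.14] for y in(.084,0,-.084)])):print(p)
E
```

```text
[(0.501, 6.04, 0.024, 0.018), (0.489, 1.04, 0.024, 0.018), (0.462, 7.04, 0.024, 0.018), (0.456, 9.32, 0.024, 0.018)]
[(0.597, 5.92, 0.024, 0.018), (0.525, 9.24, 0.024, 0.018), (0.493, 0.04, 0.018, 0.018), (0.477, 7.92, 0.024, 0.018)]
[(0.492, 8.72, 0.024, 0.018), (0.473, 9.4, 0.024, 0.018), (0.472, 3.04, 0.024, 0.018), (0.46, 5.4, 0.024, 0.018)]
[(0.589, 6.04, 0.024, 0.018), (0.512, 1.04, 0.024, 0.018), (0.497, -0.0, 0.024, 0.018), (0.459, 7.04, 0.024, 0.018)]
[(0.723, 5.92, 0.024, 0.018), (0.716, 0.04, 0.018, 0.018), (0.626, 9.24, 0.024, 0.018), (0.564, 8.88, 0.024, 0.018)]
[(0.53, 3.04, 0.024, 0.018), (0.523, 8.72, 0.024, 0.018), (0.475, 9.08, 0.024, 0.018), (0.458, 9.52, 0.018, 0.018)]
[301.51827254 158.79358881]
[323.75900109 162.02849292]
[346.0584794  165.27194216]
```

```bash
python3 - <<'E'
from h import *
im=np.load('top_avg.npy')
al=np.arange(60,-61,-1.)
for k,yc in enumerate((.084,0,-.084)):
    P=proj('top',press(Q,np.c_[.05*np.sin(np.radians(al)),np.full(al.size,yc),.085+.05*np.cos(np.radians(al))]))
    for pt in((.012,yc,.14),(-.052,yc,.3),(-.052,yc,.308)):
        u=proj('top',press(Q,[pt]))[0];i=np.argmin(np.linalg.norm(P-u,axis=1));print(k,pt,al[i],round(np.linalg.norm(P[i]-u),2),end=' | ')
    print()
rng=[[(2.2,3.3),(4.6,5.8)],[(5.2,6.4),(7.6,8.8)],[(.2,1.3),(2.7,3.8)]]
import itertools
# print best only in ranges
tgt=[(2.2,3.3),(4.6,5.8)]
import h
f0=match
o=match(im,Q,hs=(.022,.024,.026,.028),ws=(.016,.018,.020,.022),lo=-55,hi=12)
for k in range(3):print([tuple(float(x) for x in np.round(a,3)) for a in o[k]])
# synthetic comparisons side by side with observed
S=cv2.GaussianBlur(strip(.025,.02).astype(np.float32),(0,0),sigmaX=2.,sigmaY=2.5)
cols=[]
for k,vs in((0,(5.32,2.7,5.0)),(1,(5.9,)),(2,(3.55,3.2,.6))):
    f=flat(im,'top',Q,(.084,0,-.084)[k]);lo,hi=np.percentile(f,2),np.percentile(f,98)
    cols.append(np.clip((f-lo)/(hi-lo)*255,0,255))
    for v in vs:
        r0=(780-(v*36+np.arange(60,-60.1,-.5))*2).clip(0,839).astype(int);cols.append(S[r0])
    cols.append(np.zeros((241,6)))
o=np.hstack(cols).astype(np.uint8);print(o.shape)
cv2.imwrite('pics/cmp.png',cv2.resize(o,(790,590),interpolation=cv2.INTER_CUBIC))
E
```

```text
0 (0.012, 0.084, 0.14) 16.0 0.15 | 0 (-0.052, 0.084, 0.3) -24.0 3.26 | 0 (-0.052, 0.084, 0.308) -22.0 3.42 | 
1 (0.012, 0, 0.14) 16.0 0.09 | 1 (-0.052, 0, 0.3) -24.0 0.55 | 1 (-0.052, 0, 0.308) -22.0 0.58 | 
2 (0.012, -0.084, 0.14) 16.0 0.12 | 2 (-0.052, -0.084, 0.3) -24.0 2.19 | 2 (-0.052, -0.084, 0.308) -22.0 2.3 | 
[(0.627, 6.04, 0.022, 0.02), (0.541, 9.32, 0.028, 0.02), (0.523, 1.04, 0.024, 0.02), (0.506, 8.8, 0.028, 0.02)]
[(0.766, 5.92, 0.026, 0.018), (0.685, 9.24, 0.028, 0.02), (0.592, 8.88, 0.028, 0.018), (0.582, 8.32, 0.028, 0.022)]
[(0.591, 8.76, 0.028, 0.02), (0.569, 3.04, 0.022, 0.02), (0.507, 5.8, 0.028, 0.018), (0.482, 9.12, 0.026, 0.018)]
(241, 828)
```

View pics/cmp.png

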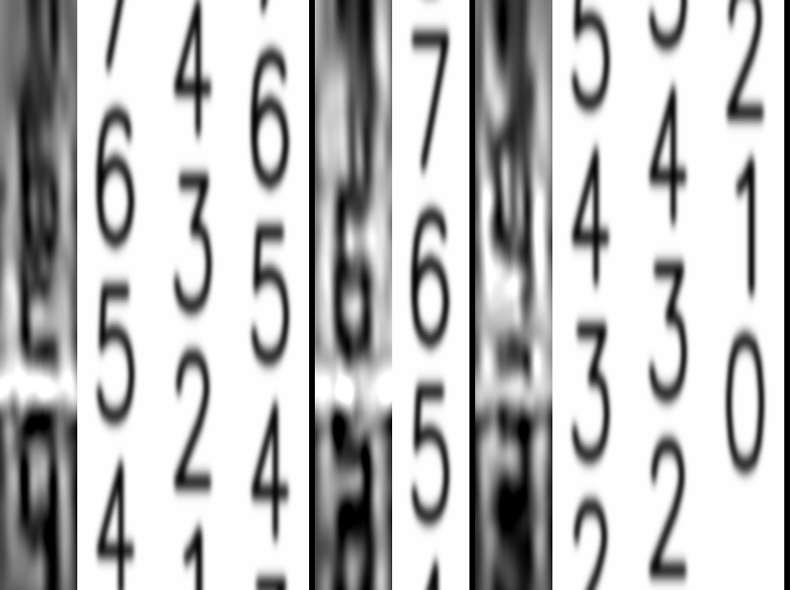

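```bash
cat >> h.py <<'E'
SEG={0:'abcdef',1:'bc',2:'abged',3:'abgcd',4:'fgbc',5:'afgcd',6:'afgedc',7:'abc',8:'abcdefg',9:'abcdfg'}
def strip(h,w,font=None):
    S=np.full((840,81),255,np.uint8);H=h/.05*57.3;W=w*1000;t=5
    for d in range(-1,11):
        y=780-d*72
        T,M,B,L,Rr=[int(round(v)) for v in(y-H+t/2,y,y+H-t/2,40-W+t/2,40+W-t/2)]
        s={'a':((L,T),(Rr,T)),'g':((L,M),(Rr,M)),'d':((L,B),(Rr,B)),'f':((L,T),(L,M)),'e':((L,M),(L,B)),'b':((Rr,T),(Rr,M)),'c':((Rr,M),(Rr,B))}
        for k in SEG[d%10]:cv2.line(S,*s[k],0,t)
    return S
E
cat > m.py <<'E'
from h import *
import sys
def showcmp(im,vs,fn,h=.026,w=.018,q=Q):
    S=cv2.GaussianBlur(strip(h,w).astype(np.float32),(0,0),sigmaX=3.,sigmaY=3)
    cols=[]
    for k,v in enumerate(vs):
        f=flat(im,'top',q,(.084,0,-.084)[k]);lo,hi=np.percentile(f,2),np.percentile(f,98)
        cols.append(np.clip((f-lo)/(hi-lo)*255,0,255))
        r0=(780-(v*36+np.arange(60,-60.1,-.5))*2).clip(0,839).astype(int);cols.append(S[r0]);cols.append(np.zeros((241,6)))
    cv2.imwrite(fn,cv2.resize(np.hstack(cols).astype(np.uint8),(790,590),interpolation=cv2.INTER_CUBIC))
E
python3 - <<'E'
from m import *
im=np.load('top_avg.npy')
o=match(im,Q,hs=(.022,.024,.026,.028),ws=(.014,.016,.018,.020,.022),lo=-55,hi=14)
for k in range(3):print([tuple(float(x) for x in np.round(a,3)) for a in o[k]])
showcmp(im,[5.31,5.88,3.7],'pics/cmp2.png')
E
```

```text
[(0.799, 5.32, 0.028, 0.016), (0.709, 9.28, 0.028, 0.016), (0.664, 0.04, 0.022, 0.014), (0.634, 6.04, 0.022, 0.016)]
[(0.856, 5.88, 0.026, 0.016), (0.745, 9.28, 0.028, 0.016), (0.721, 4.24, 0.024, 0.016), (0.68, 7.84, 0.028, 0.016)]
[(0.761, 3.76, 0.028, 0.016), (0.71, 8.76, 0.028, 0.016), (0.661, 3.04, 0.022, 0.016), (0.639, 0.76, 0.028, 0.014)]
```

View pics/cmp2.png

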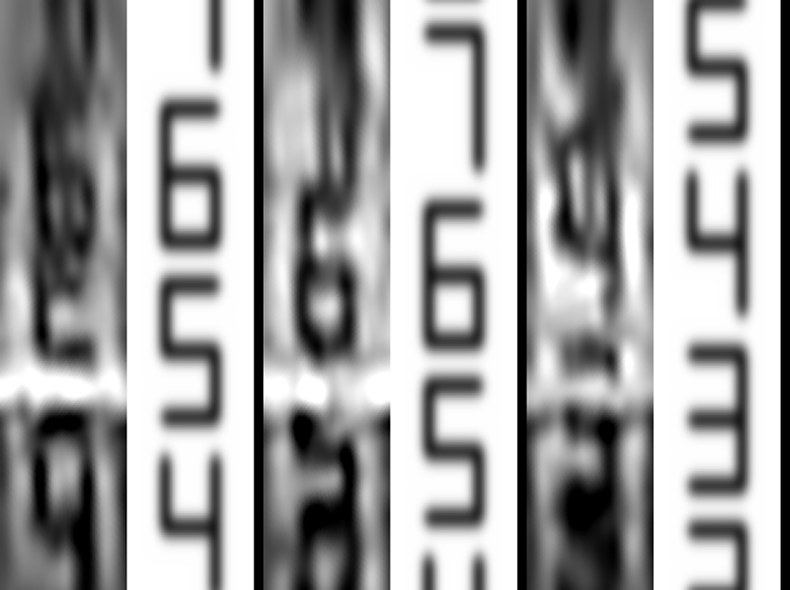

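```bash
cat >> h.py <<'E'
def tool(lean,yaw=None,s=1,tilt=0):
    # columns: x jaw=±press y, y=fingers, z
    yaw=Q[2] if yaw is None else yaw
    L=np.radians(lean);Rz=R.from_euler('z',yaw).as_matrix()
    y=np.array([np.sin(L),0,-np.cos(L)]);x=np.array([0,s*1.,0]);return Rz@np.c_[x,y,np.cross(x,y)]
def cur():
    s=robot.state();q=s['ee_rot'];return s,np.array(s['tool_pos']),R.from_quat([q[1],q[2],q[3],q[0]]).as_matrix()
def rel(p,Rm,P0=None,R0=None):
    s,p0,r0=cur()
    if P0 is not None:p0,r0=P0,R0
    d=r0.T@(np.array(p)-p0)*100;rv=np.degrees(R.from_matrix(r0.T@Rm).as_rotvec())
    return np.r_[d,rv].round(2)
def wheelpt(yc,a,lean,r=.042,back=0,tip=.019):
    a,L=np.radians([a,lean]);g=np.array([-r*np.sin(a),yc,.085+r*np.cos(a)])
    return press(Q,g+(tip-back)*np.array([np.sin(L),0,-np.cos(L)]))[0]
E
python3 - <<'E'
from h import *
s,p,r=cur();print(r.round(3))
for sg in(1,-1):
    for l in (40,):
        print(sg,rel(wheelpt(.084,75,l,back=.1),tool(l,s=sg)),wheelpt(.084,75,l,back=.1))
E
```

```text
[[ 0.392 -0.    -0.92 ]
 [ 0.92  -0.     0.392]
 [-0.    -1.     0.   ]]
1 [-44.88   4.75 -49.68 -39.74 -15.31  -5.58] [ 0.53583739 -0.00965256  0.15792   ]
-1 [-44.88   4.75 -49.68   7.91 154.87 -56.37] [ 0.53583739 -0.00965256  0.15792   ]
```

```bash
python3 -m handwheel '[[[0.3,-22,0,-26,-15,-6,-2],[0.3,-22,0,-26,-15,-6,-2],[0.3,-22,0,-26,-15,-6,-2],[0.3,-22,0,-26,-15,-6,-2],[0.3,-22,0,-26,-15,-6,-2],[0.3,-44.9,4.75,-49.7,-39.7,-15.3,-5.6],[0.3,-44.9,4.75,-49.7,-39.7,-15.3,-5.6],[0.3,-44.9,4.75,-49.7,-39.7,-15.3,-5.6],[0.3,-44.9,4.75,-49.7,-39.7,-15.3,-5.6],[0.3,-44.9,4.75,-49.7,-39.7,-15.3,-5.6],[0.3,-44.9,4.75,-49.7,-39.7,-15.3,-5.6],[0.3,-44.9,4.75,-49.7,-39.7,-15.3,-5.6]]]' 15; python3 - <<'E'
from h import *
s,p,r=cur();print(s['joints'].round(2),p);print(rel(wheelpt(.084,75,40,back=.1),tool(40)))
E
```

```text
time: 1.5
tool_pos: [0.434, 0.2674, 0.197]
ee_rot: [-0.321, 0.683, 0.594, -0.277]
wrist_force: [-0.4, -0.6, -0.4]
grip_width: 0.0612
[-1.55  0.52  0.7   2.39  1.55  0.29 -1.05] [0.43395749 0.26743309 0.19700538]
[-26.03  11.86  -8.29  -0.21  -0.86  -0.42]
```

```bash
python3 -m handwheel '[[[0.3,-26,11.9,-8.3,-0.2,-0.9,-0.4],[0.3,-26,11.9,-8.3,-0.2,-0.9,-0.4],[0.3,-26,11.9,-8.3,-0.2,-0.9,-0.4],[0.3,-26,11.9,-8.3,-0.2,-0.9,-0.4],[0.3,-26,11.9,-8.3,-0.2,-0.9,-0.4],[0.3,-26,11.9,-8.3,-0.2,-0.9,-0.4],[0.3,-26,11.9,-8.3,-0.2,-0.9,-0.4],[0.3,-26,11.9,-8.3,-0.2,-0.9,-0.4]]]' ; python3 - <<'E'
from h import *
s,p,r=cur();print(s['joints'].round(2),p);print(rel(wheelpt(.084,75,40,back=.1),tool(40)))
cv2.imwrite('pics/s2.png',grab('side',1));cv2.imwrite('pics/t2.png',grab('top',1))
E
```

```text
time: 2.17
tool_pos: [0.4639, 0.1818, 0.1194]
ee_rot: [-0.28, 0.682, 0.579, -0.349]
wrist_force: [-1.1, -0.1, -1.7]
grip_width: 0.0611
[-0.49  0.66 -0.57  2.46  1.74  0.97 -1.07] [0.46386682 0.18182215 0.11937925]
[-18.82   4.58  -7.63  -2.49   7.11  -5.55][ WARN:0@6.055] global loadsave.cpp:1063 imwrite_ Unsupported depth image for selected encoder is fallbacked to CV_8U.
```

View pics/s2.png

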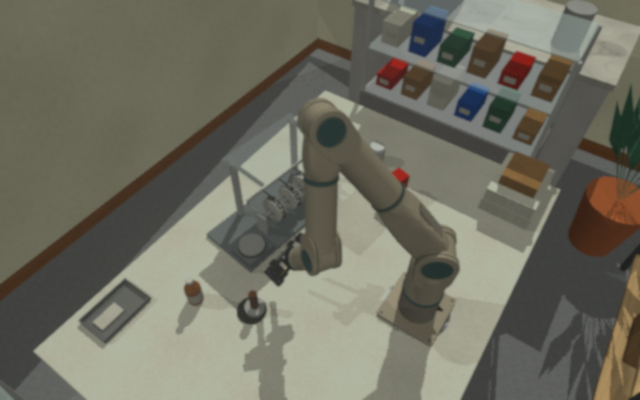

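View pics/t2.png

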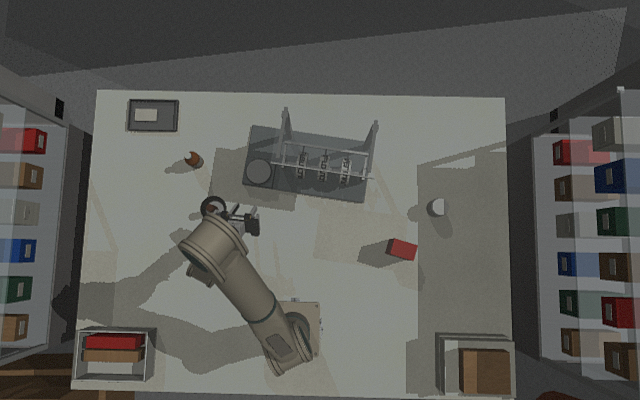

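The wrist is at (235,215) in the top view, left of and in front of the press, and nothing has been touched. I'll continue in small steps.

```bash
python3 -m handwheel '[[[0.3,-10,0,-8,-2.5,7,-5.5],[0.3,-10,0,-8,-2.5,7,-5.5],[0.3,-18.8,4.6,-7.6,-2.5,7,-5.5],[0.3,-18.8,4.6,-7.6,-2.5,7,-5.5],[0.3,-18.8,4.6,-7.6,-2.5,7,-5.5],[0.3,-18.8,4.6,-7.6,-2.5,7,-5.5],[0.3,-18.8,4.6,-7.6,-2.5,7,-5.5],[0.3,-18.8,4.6,-7.6,-2.5,7,-5.5]]]' ; python3 - <<'E'
from h import *
s,p,r=cur();print(s['joints'].round(2),p);print(rel(wheelpt(.084,75,40,back=.1),tool(40)))
E
```

```text
time: 2.93
tool_pos: [0.5581, -0.0033, 0.1643]
ee_rot: [-0.321, 0.678, 0.595, -0.289]
wrist_force: [0.7, -0.4, -0.5]
grip_width: 0.0612
[ 0.61  0.78 -1.24  2.46  1.98  1.06 -0.61] [ 0.55806133 -0.00326268  0.16434969]
[-0.91 -0.82  2.07 -1.2   0.32 -0.52]
```

```bash
python3 - <<'E'
from h import *
for l in(30,35,40):print(l,rel(wheelpt(.084,75,l,back=.06),tool(l)),rel(wheelpt(.084,75,l),tool(l)))
print(cur()[2].round(3))
E
```

```text
30 [-0.87  3.22  1.27  8.8   0.28 -0.54] [-0.81  9.15  2.18  8.8   0.28 -0.54]
35 [-0.87  3.18  1.62  3.8   0.3  -0.53] [-0.81  9.17  2.02  3.8   0.3  -0.53]
40 [-0.87  3.18  1.98 -1.2   0.32 -0.52] [-0.82  9.17  1.85 -1.2   0.32 -0.52]
[[ 0.125  0.621 -0.774]
 [ 0.992 -0.087  0.091]
 [-0.011 -0.779 -0.627]]
```

```bash
python3 -m handwheel '[[[0.3,-0.9,3.2,1.6,3.8,0.3,-0.5],[0.3,-0.9,3.2,1.6,3.8,0.3,-0.5],[0.3,-0.9,3.2,1.6,3.8,0.3,-0.5],[0.3,-0.9,3.2,1.6,3.8,0.3,-0.5]]]' ; python3 - <<'E'
from h import *
s,p,r=cur();print(s['joints'].round(2),p);print(rel(wheelpt(.084,75,35,back=.06),tool(35)));print(rel(wheelpt(.084,75,35,back=.0),tool(35)))
cv2.imwrite('pics/s3.png',grab('side',1))
E
```

```text
time: 3.27
tool_pos: [0.5638, -0.0098, 0.1302]
ee_rot: [-0.346, 0.664, 0.588, -0.305]
wrist_force: [0.0, 0.6, -0.2]
grip_width: 0.0613
[ 0.63  0.84 -1.2   2.42  1.98  1.02 -0.54] [ 0.563826   -0.00982344  0.13015556]
[-0.33  0.1  -0.02  0.07  0.07  0.15]
[-0.35  6.1  -0.01  0.07  0.07  0.15][ WARN:0@6.586] global loadsave.cpp:1063 imwrite_ Unsupported depth image for selected encoder is fallbacked to CV_8U.
```

View pics/s3.png

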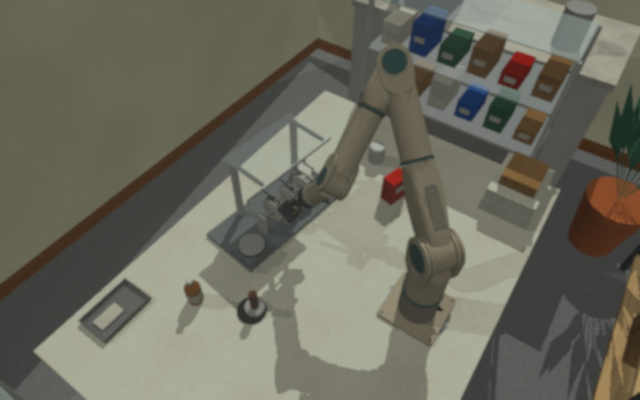

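The gripper is lined up in front of the left wheel at about (290,208) in the side view. I'll move in.

```bash
python3 -m handwheel '[[[0.3,-0.3,3,0,0,0,0],[0.3,-0.3,3,0,0,0,0],[0.3,-0.3,6,0,0,0,0],[0.3,-0.3,6,0,0,0,0],[0.3,-0.3,6,0,0,0,0]]]' ; python3 - <<'E'
from h import *
s,p,r=cur();print(s['joints'].round(2),p);print(rel(wheelpt(.084,75,35,back=.0),tool(35)))
im=grab('top',3);np.save('t4.npy',im)
o=im[110:230,250:390];cv2.imwrite('pics/t4.png',np.clip(cv2.resize(o,None,fx=5,fy=5,interpolation=cv2.INTER_CUBIC)*1.5,0,255).astype(np.uint8))
E
```

```text
time: 3.73
tool_pos: [0.5972, -0.0168, 0.081]
ee_rot: [-0.347, 0.664, 0.588, -0.305]
wrist_force: [0.2, -0.3, 0.8]
grip_width: 0.0612
[ 0.6   0.98 -1.13  2.36  2.1   1.06 -0.53] [ 0.59721489 -0.01684856  0.08101891]
[-0.05  0.13 -0.05  0.   -0.05  0.23]
```

View pics/t4.png

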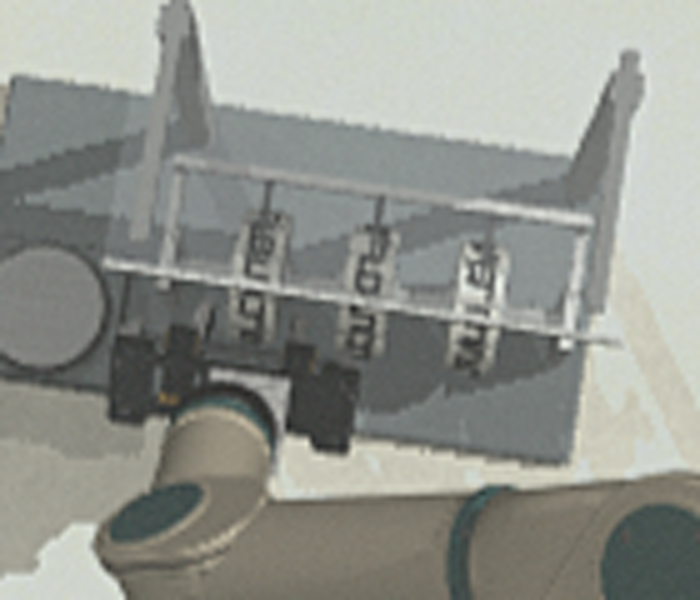

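Fingers (around columns 190–300) straddle the left wheel (column about 250). I'll close on it.

```bash
python3 -m handwheel '[[[-1,0,0,0,0,0,0],[-1,0,0,0,0,0,0],[-1,0,0,0,0,0,0],[-1,0,0,0,0,0,0],[-1,0,0,0,0,0,0],[-1,0,0,0,0,0,0]]]' 15; python3 - <<'E'
from h import *
s,p,r=cur();print(s['grip_width'],s['wrist_force'],s['moment'])
P0,R0=p,r
# actual grip point in press frame
g=p-r[:,1]*.019
c,sn=np.cos(Q[2]),np.sin(Q[2]);d=g-[Q[0],Q[1],0];gp=np.array([c*d[0]+sn*d[1],-sn*d[0]+c*d[1],d[2]-.085]);print(gp)
rad=np.hypot(gp[0],gp[2]);a0=np.degrees(np.arctan2(-gp[0],gp[2]));print(rad,a0)
for k in range(1,10):
    a=a0-k*6
    t=press(Q,[-rad*np.sin(np.radians(a)),gp[1],.085+rad*np.cos(np.radians(a))])[0]
    print(k*6,(R0.T@(t-g)*100).round(2))
E
```

```text
time: 4.38
tool_pos: [0.5984, -0.0168, 0.082]
ee_rot: [-0.347, 0.664, 0.589, -0.303]
wrist_force: [0.2, 5.3, 1.6]
grip_width: 0.036
0.03595183949380997 [0.2028194  5.28969793 1.61344155] [0.82455088 0.34728312 0.54240888]
[-0.04057382  0.08456703  0.01256963]
0.042476235992735104 72.78719389135885
6 [ 0.   -0.25 -0.37]
12 [ 0.   -0.47 -0.76]
18 [ 0.01 -0.64 -1.17]
24 [ 0.01 -0.76 -1.59]
30 [ 0.01 -0.85 -2.03]
36 [ 0.01 -0.88 -2.47]
42 [ 0.01 -0.87 -2.92]
48 [ 0.01 -0.81 -3.36]
54 [ 0.01 -0.71 -3.79]
```

```bash
python3 -m handwheel '[[[-1,0,-0.25,-0.37,0,0,0],[-1,0,-0.47,-0.76,0,0,0],[-1,0,-0.64,-1.17,0,0,0],[-1,0,-0.76,-1.59,0,0,0],[-1,0,-0.85,-2.03,0,0,0],[-1,0,-0.88,-2.47,0,0,0],[-1,0,-0.87,-2.92,0,0,0],[-1,0,-0.82,-3.3,0,0,0],[-1,0,-0.82,-3.3,0,0,0],[-1,0,-0.82,-3.3,0,0,0]]]'; python3 - <<'E'
from m import *
s,p,r=cur();print(s['grip_width'],s['wrist_force'],s['moment'],s['joints'].round(2))
g=p-r[:,1]*.019
c,sn=np.cos(Q[2]),np.sin(Q[2]);d=g-[Q[0],Q[1],0];gp=np.array([c*d[0]+sn*d[1],-sn*d[0]+c*d[1],d[2]-.085]);print(gp,np.hypot(gp[0],gp[2]),np.degrees(np.arctan2(-gp[0],gp[2])))
im=grab('top',4);showcmp(im,[4,5.88,3.74],'pics/m1.png')
for o in match(im,Q,hs=(.026,),ws=(.016,),lo=-40,hi=14):print([tuple(float(x) for x in np.round(a,3)) for a in o[:3]])
E
```

```text
time: 5.22
tool_pos: [0.6172, -0.0192, 0.1057]
ee_rot: [-0.349, 0.662, 0.589, -0.305]
wrist_force: [-7.1, 4.8, 1.2]
grip_width: 0.0361
0.03612610467922272 [-7.07855516  4.79358529  1.15952573] [1.01961724 1.7041845  0.44622668] [ 0.63  0.92 -1.14  2.3   2.02  0.98 -0.43]
[-0.02160414  0.08448681  0.0363441 ] 0.04228040441797476 30.728651732883595
[(0.763, 4.28, 0.026, 0.016), (0.693, 9.32, 0.026, 0.016), (0.649, 0.04, 0.026, 0.016)]
[(0.856, 5.88, 0.026, 0.016), (0.76, 4.88, 0.026, 0.016), (0.757, 9.24, 0.026, 0.016)]
[(0.79, 3.72, 0.026, 0.016), (0.689, 8.72, 0.026, 0.016), (0.66, 3.08, 0.026, 0.016)]
```

View pics/m1.png

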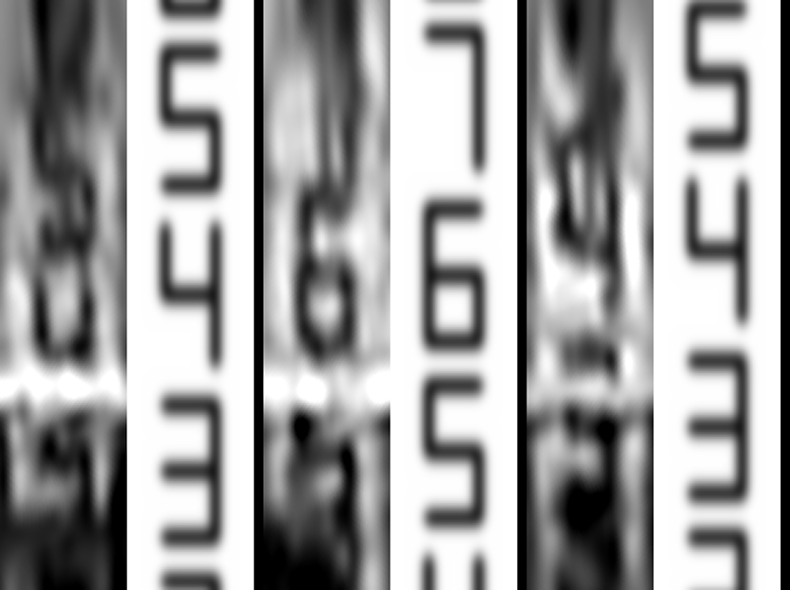

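```bash
python3 -m handwheel '[[[-1,0,0.1,-0.4,0,0,0],[-1,0,0.2,-0.75,0,0,0],[-1,0,0.2,-0.75,0,0,0],[-1,0,0.2,-0.75,0,0,0]]]'; python3 - <<'E'
from m import *
s,p,r=cur();print(s['grip_width'],s['wrist_force'],s['moment'])
g=p-r[:,1]*.019
c,sn=np.cos(Q[2]),np.sin(Q[2]);d=g-[Q[0],Q[1],0];gp=np.array([c*d[0]+sn*d[1],-sn*d[0]+c*d[1],d[2]-.085]);print(gp,np.hypot(gp[0],gp[2]),np.degrees(np.arctan2(-gp[0],gp[2])))
im=grab('top',4);showcmp(im,[4,5.88,3.74],'pics/m2.png')
for o in match(im,Q,hs=(.026,),ws=(.016,),lo=-40,hi=14):print([tuple(float(x) for x in np.round(a,3)) for a in o[:3]])
E
```

```text
time: 5.75
tool_pos: [0.625, -0.0202, 0.1088]
ee_rot: [-0.348, 0.663, 0.589, -0.305]
wrist_force: [-5.0, 4.9, 2.5]
grip_width: 0.0359
0.03590254207837707 [-4.99241427  4.85787805  2.54442062] [0.90598943 1.44336263 0.40904196]
[-0.013758    0.08444107  0.03938965] 0.04172321750070595 19.25326492920966
[(0.745, 4.08, 0.026, 0.016), (0.606, 9.08, 0.026, 0.016), (0.601, -0.32, 0.026, 0.016)]
[(0.796, 5.88, 0.026, 0.016), (0.703, 7.88, 0.026, 0.016), (0.698, 4.88, 0.026, 0.016)]
[(0.79, 3.72, 0.026, 0.016), (0.694, 8.72, 0.026, 0.016), (0.661, 3.08, 0.026, 0.016)]
```

View pics/m2.png

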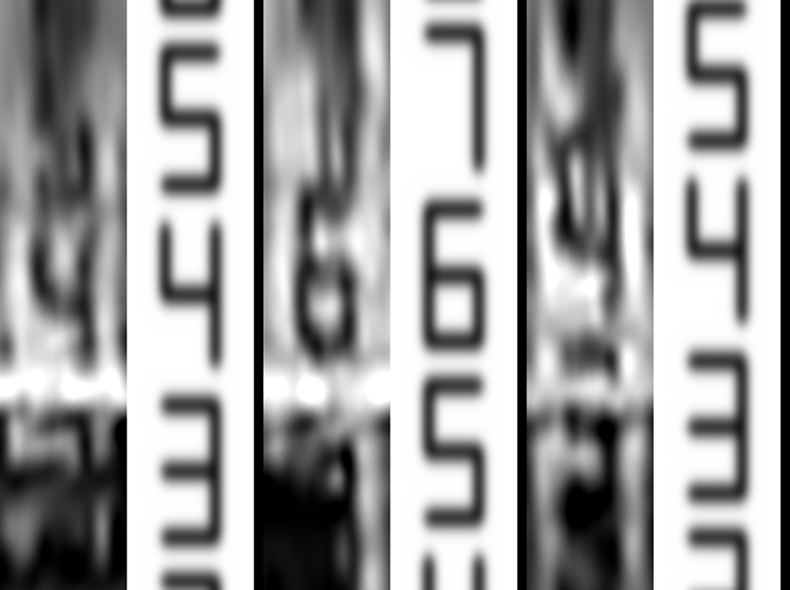

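```bash
python3 -m handwheel '[[[0.3,0,0,0,0,0,0],[0.3,0,0,0,0,0,0],[0.3,0,0,0,0,0,0],[0.3,0,-3,0,0,0,0],[0.3,0,-6.5,0,0,0,0],[0.3,0,-6.5,0,0,0,0],[0.3,0,-6.5,0,0,0,0]]]'; python3 - <<'E'
from m import *
s,p,r=cur();print(s['grip_width'],s['wrist_force'],s['joints'].round(2))
for b in(.065,0):print(rel(wheelpt(0,22,35,back=b),tool(35)))
E
```

```text
time: 6.53
tool_pos: [0.5908, -0.0192, 0.1646]
ee_rot: [-0.345, 0.666, 0.587, -0.303]
wrist_force: [-0.3, 0.1, -0.3]
grip_width: 0.0611
0.061092654800991554 [-0.33640734  0.05629826 -0.31607217] [ 0.67  0.75 -1.18  2.33  1.89  0.89 -0.4 ]
[-8.13 -0.06  0.58  0.31 -0.12 -0.02]
[-8.13  6.44  0.62  0.31 -0.12 -0.02]
```

```bash
python3 -m handwheel '[[[0.3,-4,0,0.3,0.3,0,0],[0.3,-8.1,0,0.6,0.3,0,0],[0.3,-8.1,0,0.6,0.3,0,0],[0.3,-8.1,0,0.6,0.3,0,0]]]'; python3 - <<'E'
from m import *
s,p,r=cur();print(s['grip_width'],s['wrist_force'],s['joints'].round(2))
for b in(.065,0):print(rel(wheelpt(0,22,35,back=b),tool(35)))
E
```

```text
time: 6.87
tool_pos: [0.5744, -0.1028, 0.1574]
ee_rot: [-0.35, 0.666, 0.583, -0.305]
wrist_force: [0.5, 0.1, -0.4]
grip_width: 0.0609
0.06091529655741276 [ 0.53930458  0.13762163 -0.37471304] [ 0.89  0.75 -1.17  2.35  1.96  0.77 -0.29]
[ 0.37 -0.31 -0.29 -0.33 -0.54 -0.2 ]
[ 0.39  6.19 -0.33 -0.33 -0.54 -0.2 ]
```

```bash
python3 -m handwheel '[[[0.3,0,0,0,0,0,0],[0.3,0.1,3,0,0,0,0],[0.3,0.1,6.4,0,0,0,0],[0.3,0.1,6.4,0,0,0,0],[0.3,0.1,6.4,0,0,0,0]]]'; python3 - <<'E'
from m import *
s,p,r=cur();print(s['grip_width'],s['wrist_force'],s['joints'].round(2))
for b in(0,):print(rel(wheelpt(0,22,35,back=b),tool(35)))
im=grab('top',1);o=im[110:230,250:390];cv2.imwrite('pics/t5.png',np.clip(cv2.resize(o,None,fx=5,fy=5,interpolation=cv2.INTER_CUBIC)*1.5,0,255).astype(np.uint8))
E
```

```text
time: 7.28
tool_pos: [0.6115, -0.0986, 0.1044]
ee_rot: [-0.35, 0.662, 0.588, -0.306]
wrist_force: [-1.0, -0.1, -0.2]
grip_width: 0.061
0.06104892015700108 [-1.03893942 -0.09711976 -0.18322892] [ 0.81  0.9  -1.11  2.29  2.07  0.85 -0.32]
[-0.51 -0.23 -0.36 -0.4  -0.14  0.34]
```

View pics/t5.png

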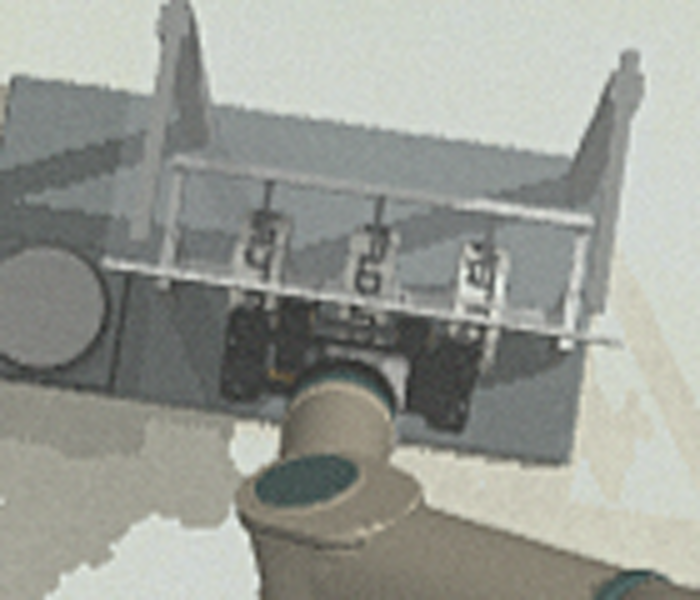

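Left wheel still shows 4, and the fingers straddle the middle wheel. I'll correct the position slightly and close.

```bash
python3 -m handwheel '[[[0.3,-0.3,-0.2,-0.3,0,0,0],[0.3,-0.3,-0.2,-0.3,0,0,0],[-1,-0.3,-0.2,-0.3,0,0,0],[-1,-0.3,-0.2,-0.3,0,0,0],[-1,-0.3,-0.2,-0.3,0,0,0],[-1,-0.3,-0.2,-0.3,0,0,0],[-1,-0.3,-0.2,-0.3,0,0,0],[-1,-0.3,-0.2,-0.3,0,0,0]]]' 18; cat >> h.py <<'E'
def arc(sgn,n=10,st=6):
    s,p,r=cur();print(s['grip_width'],s['wrist_force'].round(1),s['joints'].round(2))
    g=p-r[:,1]*.019
    c,sn=np.cos(Q[2]),np.sin(Q[2]);d=g-[Q[0],Q[1],0];gp=np.array([c*d[0]+sn*d[1],-sn*d[0]+c*d[1],d[2]-.085])
    rad=np.hypot(gp[0],gp[2]);a0=np.degrees(np.arctan2(-gp[0],gp[2]));print(gp.round(4),rad.round(4),a0.round(1))
    for k in range(1,n+1):
        a=a0+sgn*k*st
        t=press(Q,[-rad*np.sin(np.radians(a)),gp[1],.085+rad*np.cos(np.radians(a))])[0]
        print(k*st,(r.T@(t-g)*100).round(2))
E
python3 -c "
from h import *
arc(1)"
```

```text
time: 8.0
tool_pos: [0.6128, -0.1034, 0.1105]
ee_rot: [-0.348, 0.664, 0.588, -0.305]
wrist_force: [-1.1, 2.3, 4.9]
grip_width: 0.0359
0.03593020147476518 [-1.1  2.3  4.9] [ 0.82  0.89 -1.11  2.29  2.07  0.83 -0.3 ]
[-0.0155  0.0005  0.0411] 0.044 20.7
6 [-0.   -0.09  0.45]
12 [-0.   -0.13  0.91]
18 [-0.   -0.12  1.37]
24 [-0.   -0.07  1.83]
30 [-0.    0.03  2.28]
36 [-0.01  0.18  2.71]
42 [-0.01  0.38  3.13]
48 [-0.01  0.61  3.52]
54 [-0.01  0.89  3.89]
60 [-0.01  1.2   4.23]
```

Go 48° and then look.

```bash
python3 -m handwheel '[[[-1,0,-0.09,0.45,0,0,0],[-1,0,-0.13,0.91,0,0,0],[-1,0,-0.12,1.37,0,0,0],[-1,0,-0.07,1.83,0,0,0],[-1,0,0.03,2.28,0,0,0],[-1,0,0.18,2.7,0,0,0],[-1,0,0.38,3.13,0,0,0],[-1,0,0.6,3.5,0,0,0],[-1,0,0.6,3.5,0,0,0],[-1,0,0.6,3.5,0,0,0]]]'; cat > look.py <<'E'
from m import *
import sys
arc(1,0)
im=grab('top',4);showcmp(im,[4,7,2],sys.argv[1])
for o in match(im,Q,hs=(.026,),ws=(.016,),lo=-40,hi=14):print([tuple(float(x) for x in np.round(a,3)) for a in o[:3]])
E
python3 look.py pics/m3.png
```

```text
time: 8.83
tool_pos: [0.5892, -0.1003, 0.0864]
ee_rot: [-0.347, 0.664, 0.588, -0.304]
wrist_force: [1.7, 4.3, 4.4]
grip_width: 0.0359
0.035935611968049924 [1.7 4.3 4.4] [ 0.82  0.95 -1.11  2.36  2.16  0.92 -0.39]
[-0.0393  0.0006  0.0169] 0.0428 66.7
[(0.842, 4.04, 0.026, 0.016), (0.718, 9.04, 0.026, 0.016), (0.66, 3.04, 0.026, 0.016)]
[(0.897, 6.92, 0.026, 0.016), (0.838, 0.92, 0.026, 0.016), (0.729, 1.28, 0.026, 0.016)]
[(0.789, 3.72, 0.026, 0.016), (0.689, 8.72, 0.026, 0.016), (0.66, 3.08, 0.026, 0.016)]
```

View pics/m3.png

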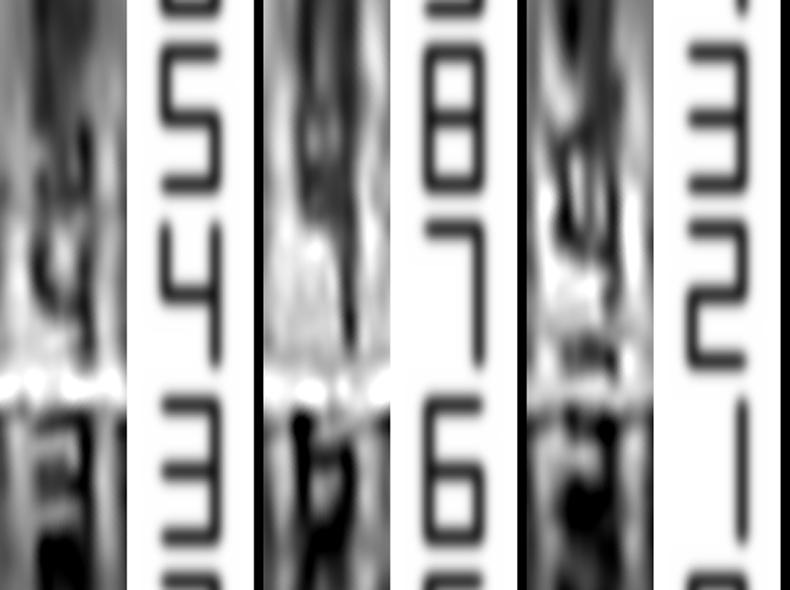

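```bash
python3 -m handwheel '[[[-1,0,0.16,0.22,0,0,0],[-1,0,0.16,0.22,0,0,0],[0.3,0.1,0.16,0.22,0,0,0],[0.3,0.1,0.16,0.22,0,0,0],[0.3,0.1,0.16,0.22,0,0,0],[0.3,0.1,-3,0.2,0,0,0],[0.3,0.1,-6,0.2,0,0,0],[0.3,0.1,-6,0.2,0,0,0],[0.3,0.1,-6,0.2,0,0,0]]]'; python3 - <<'E'
from m import *
s,p,r=cur();print(s['grip_width'],s['wrist_force'],s['joints'].round(2))
for b in(.06,0):print(rel(wheelpt(-.084,80,35,back=b),tool(35)))
E
```

```text
time: 9.78
tool_pos: [0.5514, -0.0972, 0.1338]
ee_rot: [-0.348, 0.665, 0.586, -0.306]
wrist_force: [0.8, 0.6, -0.9]
grip_width: 0.061
0.06103652637525386 [ 0.82464512  0.64807443 -0.85803388] [ 0.87  0.8  -1.17  2.43  2.07  0.85 -0.41]
[-8.3   0.74  0.31 -0.16 -0.14 -0.05]
[-8.3   6.74  0.29 -0.16 -0.14 -0.05]
```

```bash
python3 -m handwheel '[[[0.3,-4,0.7,0.3,0,0,0],[0.3,-8.3,0.7,0.3,0,0,0],[0.3,-8.3,0.7,0.3,0,0,0],[0.3,-8.3,0.7,0.3,0,0,0],[0.3,-8.3,3.7,0.3,0,0,0],[0.3,-8.3,6.7,0.3,0,0,0],[0.3,-8.3,6.7,0.3,0,0,0],[0.3,-8.3,6.7,0.3,0,0,0]]]'; python3 - <<'E'
from m import *
s,p,r=cur();print(s['grip_width'],s['wrist_force'],s['joints'].round(2))
for b in(0,):print(rel(wheelpt(-.084,80,35,back=b),tool(35)))
E
```

```text
time: 10.45
tool_pos: [0.5769, -0.1802, 0.0743]
ee_rot: [-0.35, 0.663, 0.587, -0.306]
wrist_force: [-0.7, -0.9, 0.3]
grip_width: 0.0612
0.061171307659936884 [-0.74273883 -0.86377509  0.30607953] [ 1.    0.96 -1.07  2.33  2.23  0.78 -0.26]
[-0.38 -0.18 -0.16 -0.37 -0.18  0.32]
```

```bash
python3 -m handwheel '[[[0.3,-0.3,-0.1,-0.1,0,0,0],[0.3,-0.3,-0.1,-0.1,0,0,0],[-1,-0.3,-0.1,-0.1,0,0,0],[-1,-0.3,-0.1,-0.1,0,0,0],[-1,-0.3,-0.1,-0.1,0,0,0],[-1,-0.3,-0.1,-0.1,0,0,0],[-1,-0.3,-0.1,-0.1,0,0,0],[-1,-0.3,-0.1,-0.1,0,0,0]]]' 18; 
python3 -c "
from h import *
arc(-1,12)"
```

```text
time: 11.12
tool_pos: [0.5773, -0.1835, 0.0782]
ee_rot: [-0.348, 0.663, 0.588, -0.305]
wrist_force: [0.5, 4.7, 2.9]
grip_width: 0.036
0.035960392610144006 [0.5 4.7 2.9] [ 1.01  0.96 -1.07  2.33  2.23  0.77 -0.25]
[-0.0408 -0.0835  0.0088] 0.0418 77.8
6 [ 0.   -0.28 -0.34]
12 [ 0.   -0.52 -0.7 ]
18 [ 0.01 -0.73 -1.08]
24 [ 0.01 -0.89 -1.49]
30 [ 0.01 -1.01 -1.91]
36 [ 0.01 -1.09 -2.34]
42 [ 0.01 -1.12 -2.78]
48 [ 0.01 -1.1  -3.21]
54 [ 0.01 -1.04 -3.65]
60 [ 0.01 -0.94 -4.07]
66 [ 0.01 -0.79 -4.48]
72 [ 0.01 -0.59 -4.87]
```

```bash
python3 -m handwheel '[[[-1,0,-0.28,-0.34,0,0,0],[-1,0,-0.52,-0.7,0,0,0],[-1,0,-0.73,-1.08,0,0,0],[-1,0,-0.89,-1.49,0,0,0],[-1,0,-1.01,-1.91,0,0,0],[-1,0,-1.09,-2.34,0,0,0],[-1,0,-1.12,-2.78,0,0,0],[-1,0,-1.1,-3.21,0,0,0],[-1,0,-1.04,-3.65,0,0,0],[-1,0,-0.94,-4.07,0,0,0],[-1,0,-0.79,-4.48,0,0,0],[-1,0,-0.79,-4.48,0,0,0]]]';  python3 look.py pics/m4.png
```

```text
time: 12.12
tool_pos: [0.6064, -0.1872, 0.1083]
ee_rot: [-0.351, 0.662, 0.587, -0.306]
wrist_force: [-5.4, 5.0, 1.9]
grip_width: 0.0357
0.03565235639129081 [-5.4  5.   1.9] [ 0.99  0.87 -1.04  2.24  2.09  0.65 -0.15]
[-0.0114 -0.0836  0.0389] 0.0405 16.3
[(0.843, 4.04, 0.026, 0.016), (0.718, 9.04, 0.026, 0.016), (0.656, 3.04, 0.026, 0.016)]
[(0.821, 7.04, 0.026, 0.016), (0.698, 1.0, 0.026, 0.016), (0.675, 3.04, 0.026, 0.016)]
[(0.676, 2.28, 0.026, 0.016), (0.553, 8.28, 0.026, 0.016), (0.49, 9.32, 0.026, 0.016)]
```

View pics/m4.png

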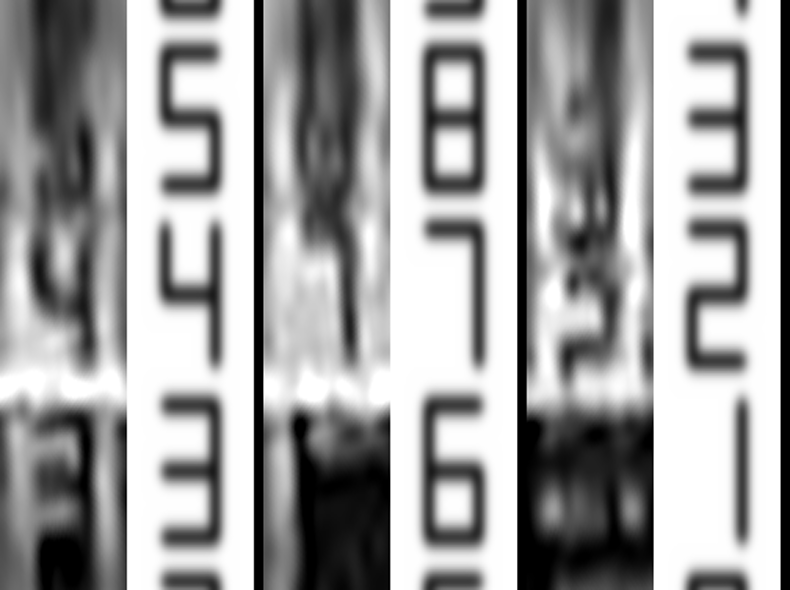

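```bash
python3 -m handwheel '[[[-1,0,0.2,-0.4,0,0,0],[-1,0,0.42,-0.75,0,0,0],[-1,0,0.42,-0.75,0,0,0],[-1,0,0.42,-0.75,0,0,0]]]';  python3 look.py pics/m5.png
```

```text
time: 12.65
tool_pos: [0.6156, -0.1884, 0.1095]
ee_rot: [-0.35, 0.662, 0.588, -0.306]
wrist_force: [-3.1, 5.1, 0.9]
grip_width: 0.0358
0.035818017275147045 [-3.1  5.1  0.9] [ 0.98  0.87 -1.03  2.22  2.08  0.64 -0.13]
[-0.0021 -0.0836  0.0401] 0.0402 3.0
[(0.84, 4.04, 0.026, 0.016), (0.712, 9.04, 0.026, 0.016), (0.65, 3.04, 0.026, 0.016)]
[(0.778, 7.04, 0.026, 0.016), (0.679, 1.28, 0.026, 0.016), (0.641, 3.04, 0.026, 0.016)]
[(0.706, 2.0, 0.026, 0.016), (0.571, 8.0, 0.026, 0.016), (0.543, 6.4, 0.026, 0.016)]
```

View pics/m5.png

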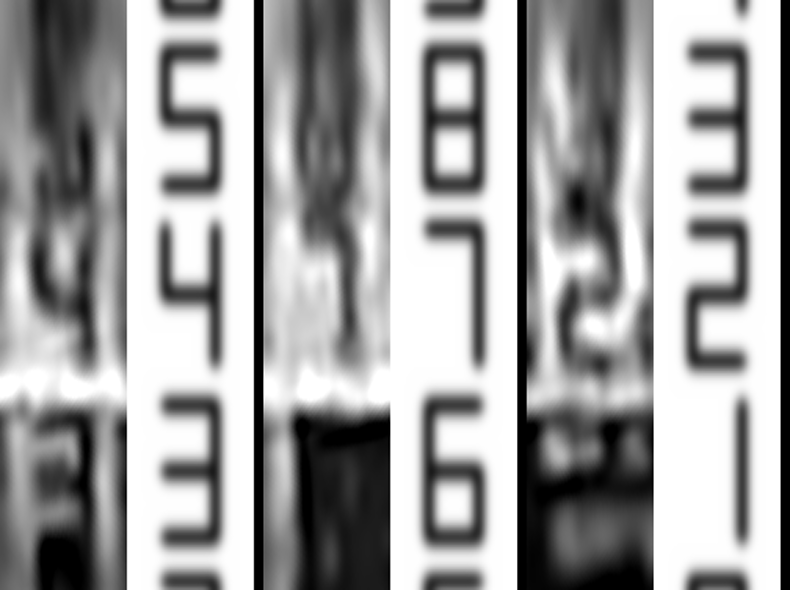

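```bash
python3 -m handwheel '[[[0.3,0.05,0,0,0,0,0],[0.3,0.05,0,0,0,0,0],[0.3,0.05,0,0,0,0,0],[0.3,0.05,-3,0,0,0,0],[0.3,0.05,-7,0,0,0,0],[0.3,0.05,-10,0,0,0,0],[0.3,0.05,-12,0,0,0,0],[0.3,0.05,-12,0,0,0,0]]]'; python3 - <<'E'
from m import *
s,p,r=cur();print(p,s['wrist_force'],s['joints'].round(2));print(r.round(2))
im=grab('top',4);np.save('t6.npy',im)
for o in match(im,Q,hs=(.026,),ws=(.016,),lo=-55,hi=14):print([tuple(float(x) for x in np.round(a,3)) for a in o[:3]])
crop(im,'top',Q,'pics/c6.png')
o=im[170:245,165:265];cv2.imwrite('pics/tam.png',np.clip(cv2.resize(o,None,fx=8,fy=8,interpolation=cv2.INTER_CUBIC)*1.4,0,255).astype(np.uint8))
im=grab('side',2)
o=im[265:340,210:310];cv2.imwrite('pics/tams.png',np.clip(cv2.resize(o,None,fx=8,fy=8,interpolation=cv2.INTER_CUBIC)*1.4,0,255).astype(np.uint8))
E
```

```text
time: 13.52
tool_pos: [0.549, -0.1831, 0.2122]
ee_rot: [-0.346, 0.666, 0.586, -0.306]
wrist_force: [0.4, 0.8, -0.9]
grip_width: 0.061
[ 0.54903556 -0.18314257  0.21217973] [ 0.41995738  0.8075114  -0.93899833] [ 1.12  0.55 -1.08  2.3   1.82  0.41  0.01]
[[ 0.13  0.57 -0.81]
 [ 0.99 -0.07  0.1 ]
 [-0.   -0.82 -0.57]]
[(0.828, 4.08, 0.026, 0.016), (0.704, 9.04, 0.026, 0.016), (0.619, 1.08, 0.026, 0.016)]
[(0.863, 7.04, 0.026, 0.016), (0.778, 1.04, 0.026, 0.016), (0.701, 9.04, 0.026, 0.016)]
[(0.838, 2.0, 0.026, 0.016), (0.712, 8.0, 0.026, 0.016), (0.571, -0.0, 0.026, 0.016)][ WARN:0@29.210] global loadsave.cpp:1063 imwrite_ Unsupported depth image for selected encoder is fallbacked to CV_8U.
```

View pics/tam.png

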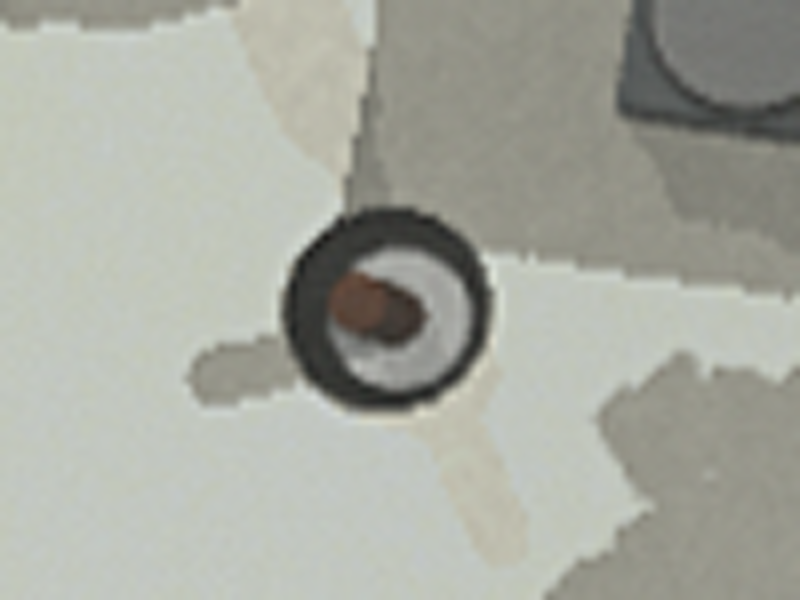

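View pics/tams.png

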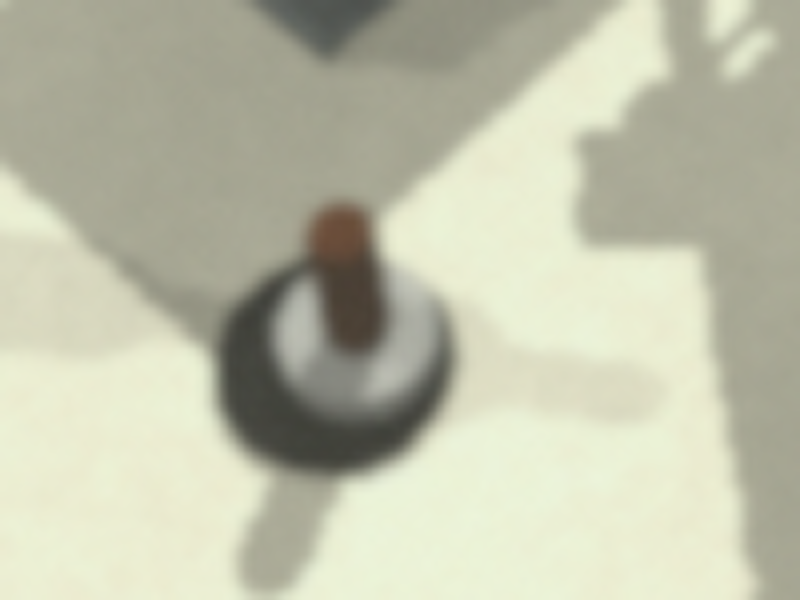

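View pics/c6.png

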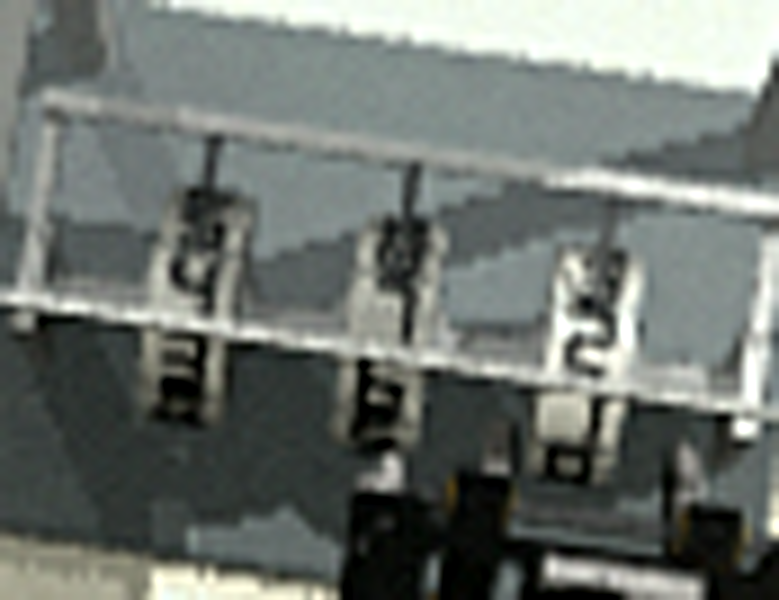

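The wheels show 4, 7 and 2, with fits of 4.08, 7.04 and 2.00. Next I'll locate the tamper from both views.

```bash
python3 - <<'E'
from h import *
t=lambda u,v:(165+(u-3.5)/8,170+(v-3.5)/8)
s=lambda u,v:(210+(u-3.5)/8,265+(v-3.5)/8)
for n,c,px,z in(('rest','top',t(389,308),.006),('rest','side',s(337,367),.006),('disc','top',t(401,318),.024),('disc','side',s(354,343),.024),('handle','top',t(357,301),.106),('handle','side',s(341,233),.106)):print(n,c,onz(c,px,z).round(4))
print(press(Q,[-.045,.25,.064]))
print(onz('side',(200+(192-1.5)/3.7,110+(499-1.5)/3.7),.064), onz('top',(230+(144-2)/5,95+(383-2)/5),.064))
E
```

```text
rest top [0.4591 0.3313 0.006 ]
rest side [0.4573 0.3363 0.006 ]
disc top [0.4527 0.3206 0.024 ]
disc side [0.4512 0.3299 0.024 ]
handle top [0.4531 0.322  0.106 ]
handle side [0.4536 0.3241 0.106 ]
[[0.60365816 0.14917252 0.064     ]]
[0.6036069  0.15282414 0.064     ] [0.60269459 0.14755246 0.064     ]
```

```bash
cat >> h.py <<'E'
def vert(az):
    a=np.radians(az);x=np.array([np.cos(a),np.sin(a),0]);y=np.array([0,0,-1.]);return np.c_[x,y,np.cross(x,y)]
E
python3 - <<'E'
from h import *
for p in((.43,-.10,.25),(.42,.1,.25),(.453,.323,.25)):print(p,rel(p,vert(-7)))
E
```

```text
(0.43, -0.1, 0.25) [  6.66 -10.79   8.23  27.03  86.72  27.35]
(0.42, 0.1, 0.25) [ 26.37 -12.71  11.15  27.03  86.72  27.35]
(0.453, 0.323, 0.25) [ 48.91 -12.34  10.82  27.03  86.72  27.35]
```

```bash
python3 -m handwheel '[[[0.6,6.7,-10.8,8.2,2,5,2],[0.6,6.7,-10.8,8.2,4,12,4],[0.6,6.7,-10.8,8.2,6,18,6],[0.6,15,-12,9.5,8,25,8],[0.6,18,-12,10,10,31,10],[0.6,20,-12,10,12,38,12],[0.6,24,-12.7,11,14,44,14],[0.6,26.4,-12.7,11.1,16,51,16],[0.6,26.4,-12.7,11.1,18,57,18],[0.6,26.4,-12.7,11.1,20,64,20],[0.6,26.4,-12.7,11.1,22,70,22],[0.6,26.4,-12.7,11.1,24,77,24]]]'; python3 - <<'E'
from h import *
s,p,r=cur();print(p,s['wrist_force'],s['joints'].round(2))
for p in((.42,.1,.25),(.453,.323,.2)):print(p,rel(p,vert(-7)))
E
```

```text
time: 14.82
tool_pos: [0.4202, 0.1019, 0.25]
ee_rot: [-0.684, 0.728, 0.049, -0.007]
wrist_force: [-0.7, 0.7, 0.4]
grip_width: 0.0753
[0.42024207 0.10191777 0.24996982] [-0.67321704  0.7102344   0.38366007] [ 0.44  0.39 -1.08  2.05  0.53  0.96 -0.86]
(0.42, 0.1, 0.25) [-4.000e-02  1.000e-02 -1.900e-01  3.340e+00  1.148e+01  3.600e+00]
(0.453, 0.323, 0.2) [ 4.75  3.86 22.07  3.34 11.48  3.6 ]
```

```bash
python3 -m handwheel '[[[0.8,0.8,0.5,4,1,4,1],[0.8,2,1.5,8,2,8,2],[0.8,3,2.5,12,3,11,3],[0.8,4,3.5,16,3.3,11.5,3.6],[0.8,4.75,3.9,19,3.3,11.5,3.6],[0.8,4.75,3.9,22,3.3,11.5,3.6],[0.8,4.75,3.9,22,3.3,11.5,3.6],[0.8,4.75,3.9,22,3.3,11.5,3.6],[0.8,4.75,3.9,22,3.3,11.5,3.6]]]'; python3 - <<'E'
from h import *
s,p,r=cur();print(p,s['wrist_force'],s['joints'].round(2))
for p in((.453,.323,.2),(.453,.323,.065)):print(p,rel(p,vert(-7)))
cv2.imwrite('pics/s7.png',grab('side',1).astype(np.uint8))
E
```

```text
time: 15.57
tool_pos: [0.4523, 0.3198, 0.1986]
ee_rot: [-0.704, 0.708, -0.042, 0.043]
wrist_force: [0.7, 0.1, -1.0]
grip_width: 0.0845
[0.45229524 0.31984855 0.19860404] [ 0.71745107  0.05371284 -1.03556938] [-0.11  0.64 -0.9   1.78  0.59  1.02 -1.36]
(0.453, 0.323, 0.2) [ 0.03 -0.14  0.32  0.32  0.15  0.14]
(0.453, 0.323, 0.065) [ 0.   13.36  0.4   0.32  0.15  0.14]
```

View pics/s7.png

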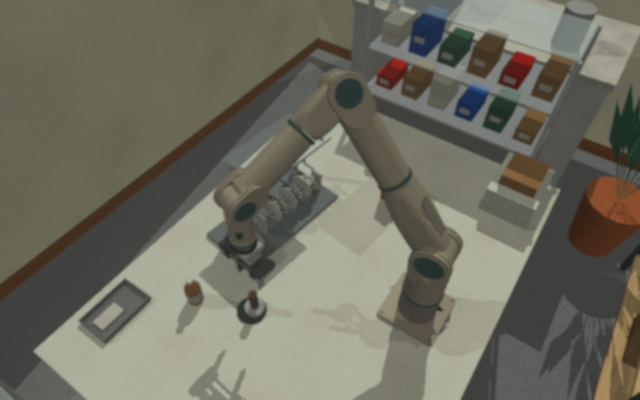

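The gripper is above the tamper, at about (245,265), with the tamper at (252,305). I'll descend with the jaws open and then close.

```bash
python3 -m handwheel '[[[0.8,0,0,0.3,0.2,0,0.1],[0.8,0,3,0.3,0.2,0,0.1],[0.8,0,6,0.3,0.2,0,0.1],[0.8,0,9,0.3,0.2,0,0.1],[0.8,0,11,0.3,0.2,0,0.1],[0.8,0,13.4,0.3,0.2,0,0.1],[0.8,0,13.4,0.3,0.2,0,0.1],[0.8,0,13.4,0.3,0.2,0,0.1]]]'; python3 - <<'E'
from h import *
s,p,r=cur();print(p,s['wrist_force'],s['joints'].round(2));print(rel((.453,.323,.065),vert(-7)))
im=grab('top',2);o=im[170:245,165:265];cv2.imwrite('pics/tam2.png',np.clip(cv2.resize(o,None,fx=8,fy=8,interpolation=cv2.INTER_CUBIC)*1.4,0,255).astype(np.uint8))
im=grab('side',2);o=im[265:340,210:310];cv2.imwrite('pics/tams2.png',np.clip(cv2.resize(o,None,fx=8,fy=8,interpolation=cv2.INTER_CUBIC)*1.4,0,255).astype(np.uint8))
E
```

```text
time: 16.28
tool_pos: [0.4536, 0.3216, 0.0655]
ee_rot: [-0.705, 0.706, -0.043, 0.043]
wrist_force: [0.0, 1.4, 0.0]
grip_width: 0.0845
[0.45356839 0.32163818 0.06550497] [0.00347889 1.41484329 0.01089501] [-0.2   0.81 -0.75  1.89  0.79  0.77 -1.52]
[-0.07  0.05  0.13  0.09  0.04  0.07]
```

View pics/tams2.png

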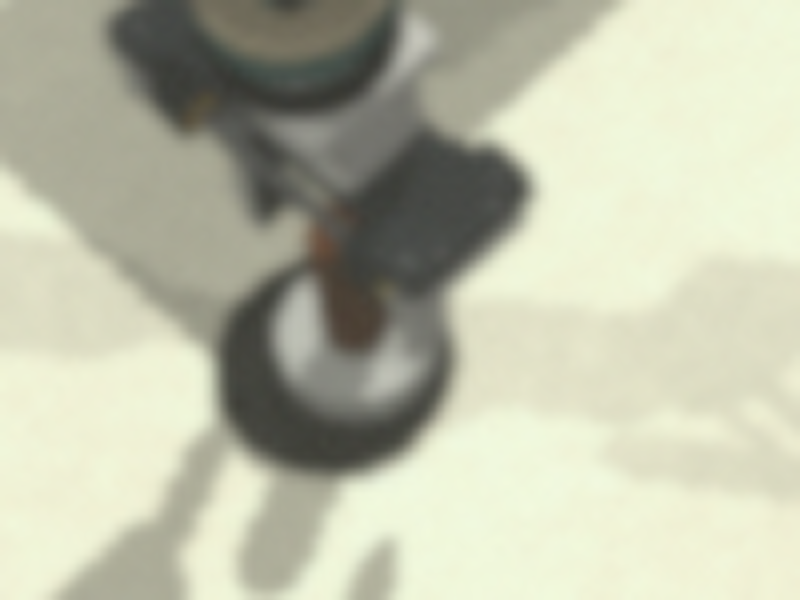

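View pics/tam2.png

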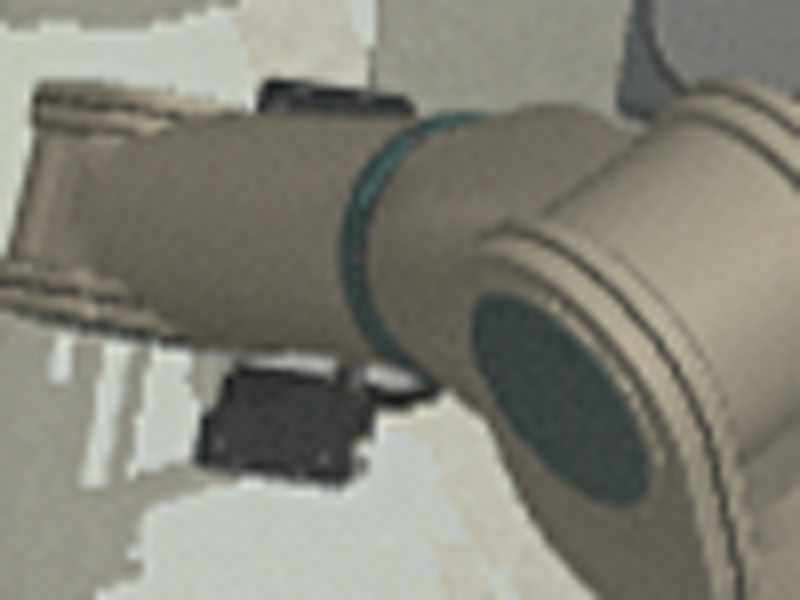

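The handle stands between the fingers in the side view, with its foot at about (352,330). I'll grip it.

```bash
python3 -m handwheel '[[[-1,0,0,0,0,0,0],[-1,0,0,0,0,0,0],[-1,0,0,0,0,0,0],[-1,0,0,0,0,0,0],[-1,0,0,0,0,0,0],[-1,0,0,0,0,0,0],[-1,0,0,0,0,0,0],[-1,0,0,0,0,0,0]]]' 35; python3 - <<'E'
from h import *
s,p,r=cur();print(p,s['wrist_force'],s['moment'],s['grip_width'])
im=grab('side',2);o=im[265:340,210:310];cv2.imwrite('pics/tams3.png',np.clip(cv2.resize(o,None,fx=8,fy=8,interpolation=cv2.INTER_CUBIC)*1.4,0,255).astype(np.uint8))
E
```

```text
time: 17.15
tool_pos: [0.4536, 0.3229, 0.0658]
ee_rot: [-0.706, 0.706, -0.042, 0.043]
wrist_force: [0.2, -0.1, 0.0]
grip_width: 0.0346
[0.45355678 0.3228978  0.06578439] [ 0.22016336 -0.12162572  0.04286742] [-0.06907886  0.11749241 -0.04155863] 0.034604563395970234
```

View pics/tams3.png

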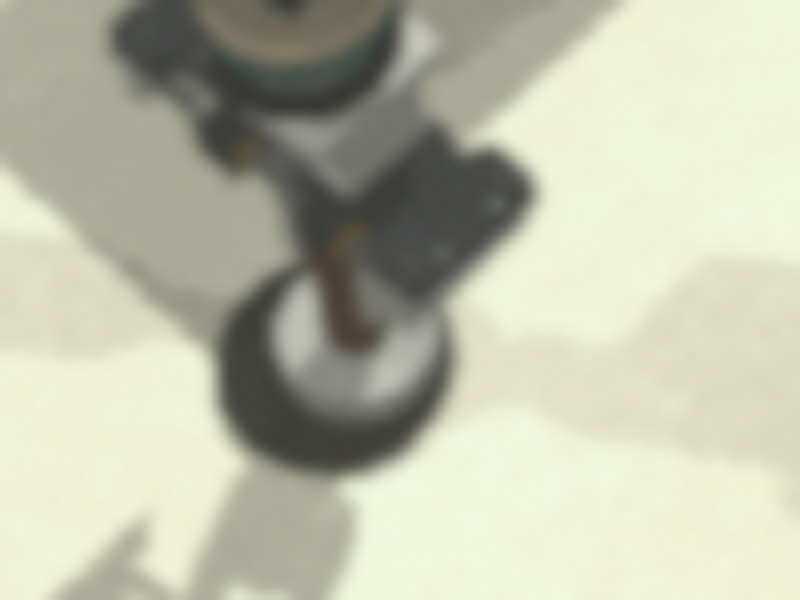

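```bash
python3 -m handwheel '[[[-1,0,0,0,0,0,0],[-1,0,0,0,0,0,0],[-1,0,0,0,0,0,0],[-1,0,0,0,0,0,0]]]' 35; python3 - <<'E'
from h import *
s,p,r=cur();print(p,s['wrist_force'],s['moment'],s['grip_width'])
E
```

```text
time: 17.58
tool_pos: [0.4537, 0.3229, 0.0658]
ee_rot: [-0.706, 0.706, -0.042, 0.043]
wrist_force: [1.6, 0.5, -1.1]
grip_width: 0.029
[0.45373565 0.32289583 0.06580682] [ 1.58994276  0.54618043 -1.11675199] [-0.03017475 -0.15190628  0.00089876] 0.02902442285305292
```

```bash
python3 -m handwheel '[[[-1,0,-1.5,0,0,0,0],[-1,0,-4,0,0,0,0],[-1,0,-7,0,0,0,0],[-1,0,-9,0,0,0,0],[-1,0,-9,0,0,0,0],[-1,0,-9,0,0,0,0]]]' 45; python3 - <<'E'
from h import *
s,p,r=cur();print(p,s['wrist_force'],s['moment'],s['grip_width'])
print(r.round(3))
im=grab('side',2);o=im[215:315,210:330];cv2.imwrite('pics/l1.png',np.clip(cv2.resize(o,None,fx=6,fy=6,interpolation=cv2.INTER_CUBIC)*1.4,0,255).astype(np.uint8))
im=grab('top',2);o=im[150:245,165:285];cv2.imwrite('pics/l2.png',np.clip(cv2.resize(o,None,fx=6,fy=6,interpolation=cv2.INTER_CUBIC)*1.4,0,255).astype(np.uint8))
print(rel((.6035,.150,p[2]),vert(-7)))
E
```

```text
time: 18.08
tool_pos: [0.4534, 0.3227, 0.1557]
ee_rot: [-0.706, 0.706, -0.042, 0.044]
wrist_force: [0.5, 0.0, -5.9]
grip_width: 0.029
[0.45344623 0.3226632  0.15572397] [ 5.31224056e-01  3.50493234e-03 -5.92053941e+00] [-0.17752739  0.1197957   0.02682315] 0.02902740748054465
[[ 0.993  0.003  0.12 ]
 [-0.12  -0.     0.993]
 [ 0.003 -1.    -0.   ]]
[ 1.705e+01 -1.300e-01 -1.524e+01  1.500e-01  1.100e-01  1.000e-02]
```

View pics/l1.png

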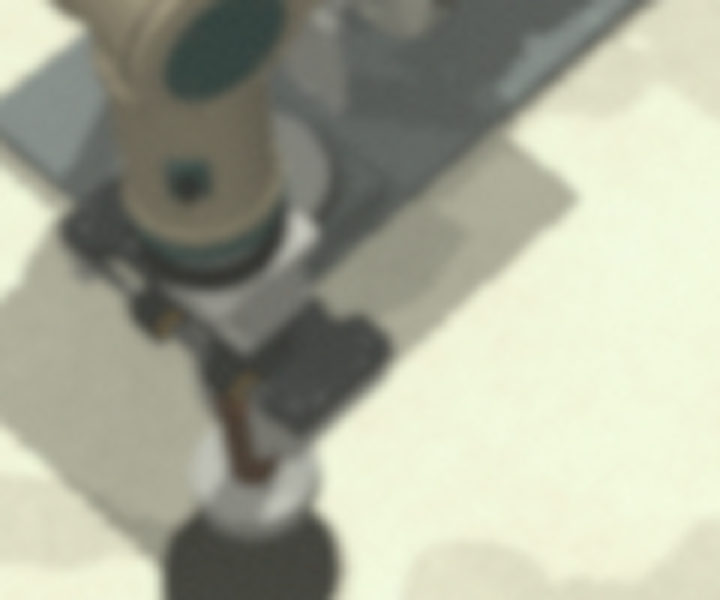

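View pics/l2.png

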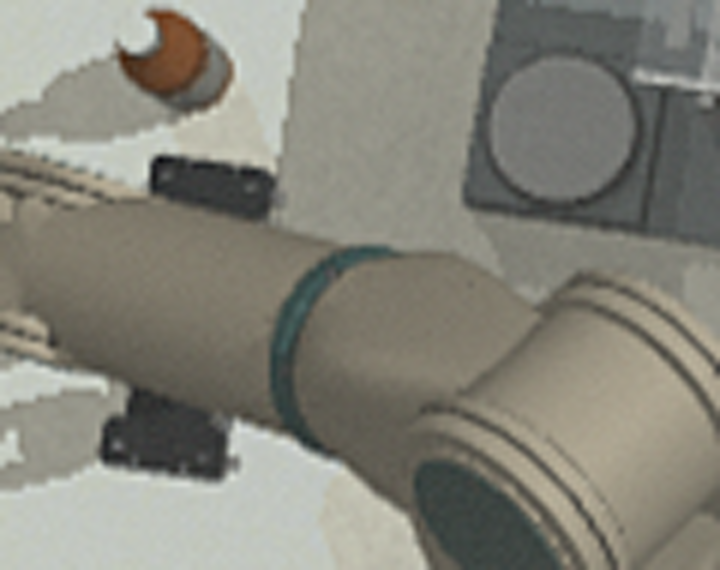

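```bash
python3 -m handwheel '[[[-1,2.5,0,-2,0,0,0],[-1,5,0,-4.5,0,0,0],[-1,8,0,-7,0,0,0],[-1,11,0,-10,0,0,0],[-1,14,0,-12.5,0,0,0],[-1,16,0,-14.2,0,0,0],[-1,17,-0.1,-15.3,0.1,0,0],[-1,17,-0.1,-15.3,0.1,0,0],[-1,17,-0.1,-15.3,0.1,0,0],[-1,17,-0.1,-15.3,0.1,0,0]]]'; python3 - <<'E'
from h import *
s,p,r=cur();print(p,s['wrist_force'],s['moment'],s['grip_width'],s['joints'].round(2))
print(r.round(3))
im=grab('side',2);o=im[165:285,190:320];cv2.imwrite('pics/l3.png',np.clip(cv2.resize(o,None,fx=5,fy=5,interpolation=cv2.INTER_CUBIC)*1.4,0,255).astype(np.uint8))
im=grab('top',2);o=im[100:240,200:380];cv2.imwrite('pics/l4.png',np.clip(cv2.resize(o,None,fx=4,fy=4,interpolation=cv2.INTER_CUBIC)*1.4,0,255).astype(np.uint8))
print(rel((.603,.150,p[2]),vert(-7)))
E
```

```text
time: 19.12
tool_pos: [0.6023, 0.1521, 0.1564]
ee_rot: [0.707, -0.705, 0.042, -0.042]
wrist_force: [-1.0, 1.2, -4.5]
grip_width: 0.0296
[0.60227914 0.152109   0.15643364] [-0.99118861  1.24816049 -4.48620855] [-0.02738315  0.15243869 -0.00179585] 0.029645976228288358 [ 0.2   0.78 -0.87  1.64  0.67  1.04 -0.99]
[[ 0.993  0.     0.118]
 [-0.118  0.002  0.993]
 [ 0.    -1.     0.002]]
[ 0.03  0.09 -0.21 -0.11  0.26  0.12]
```

View pics/l3.png

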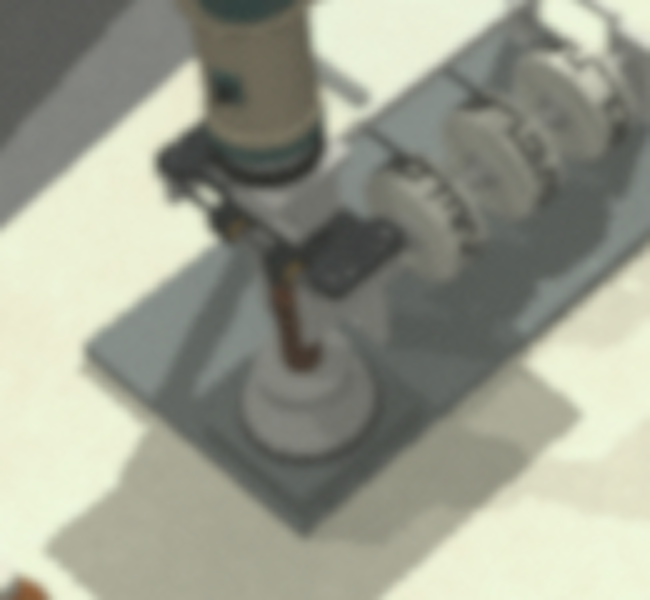

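View pics/l4.png

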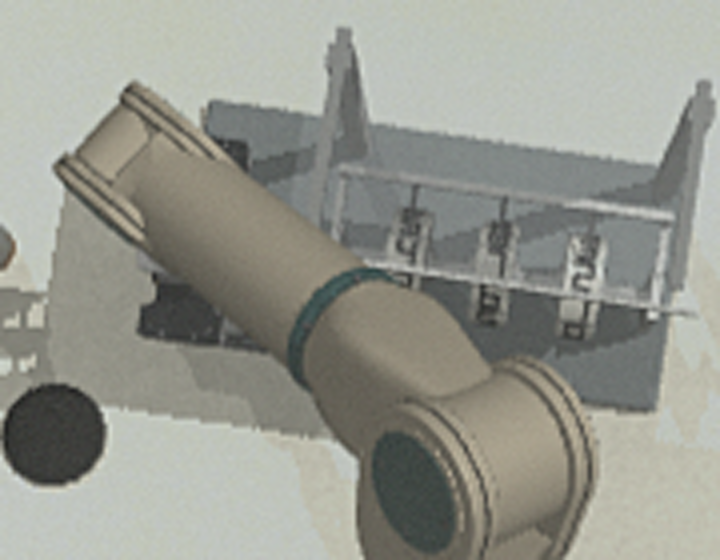

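The tamper hangs upright above the plate at about (305,400) in the side crop. The empty rest is at about (54,434) in the top crop. I'll lower it.

```bash
python3 -m handwheel '[[[-1,0.05,0.5,-0.2,0,0.2,0],[-1,0.05,1.5,-0.2,0,0.2,0],[-1,0.05,2.5,-0.2,0,0.2,0],[-1,0.05,3.2,-0.2,0,0.2,0],[-1,0.05,3.6,-0.2,0,0.2,0],[-1,0.05,4,-0.2,0,0.2,0],[-1,0.05,4.2,-0.2,0,0.2,0],[-1,0.05,4.2,-0.2,0,0.2,0]]]'; python3 - <<'E'
from h import *
s,p,r=cur();print(p,s['wrist_force'],s['moment'],s['grip_width']);print(r[:,1])
E
```

```text
time: 19.98
tool_pos: [0.6035, 0.1484, 0.1154]
ee_rot: [0.706, -0.706, 0.043, -0.044]
wrist_force: [-4.1, -1.8, 3.8]
grip_width: 0.0294
[0.60351816 0.1483792  0.11543026] [-4.08598333 -1.75083006  3.79906256] [-0.72926919  1.20536589  0.0494638 ] 0.029351800666490974
[ 1.49471467e-03  3.74260496e-04 -9.99998813e-01]
```

```bash
python3 -m handwheel '[[[-1,0,0.2,0,0,0,0],[-1,0,0.4,0,0,0,0],[-1,0,0.4,0,0,0,0],[-1,0,0.4,0,0,0,0]]]'; python3 - <<'E'
from h import *
s,p,r=cur();print(p,s['wrist_force'],s['moment'],s['grip_width']);print(r[:,1])
E
```

```text
time: 20.32
tool_pos: [0.6036, 0.1486, 0.1135]
ee_rot: [0.706, -0.706, 0.043, -0.045]
wrist_force: [-5.5, -3.5, 13.9]
grip_width: 0.0297
[0.60363209 0.14858978 0.11348419] [-5.46128543 -3.52235031 13.91657306] [-1.08288871  1.94690076 -0.05539118] 0.029718064314535917
[ 2.66937469e-03 -3.73889131e-05 -9.99996437e-01]
```

```bash
python3 -m handwheel '[[[-1,0,0.15,0,0,0,0],[-1,0,0.3,0,0,0,0],[-1,0,0.3,0,0,0,0],[-1,0,0.3,0,0,0,0],[-1,0,0.3,0,0,0,0]]]'; python3 - <<'E'
from h import *
s,p,r=cur();print(p,s['wrist_force'],s['moment'],s['grip_width']);print(r[:,1])
im=grab('side',3);o=im[195:275,200:300];cv2.imwrite('pics/p1.png',np.clip(cv2.resize(o,None,fx=7,fy=7,interpolation=cv2.INTER_CUBIC)*1.4,0,255).astype(np.uint8))
E
```

```text
time: 20.73
tool_pos: [0.6039, 0.149, 0.1131]
ee_rot: [-0.706, 0.706, -0.042, 0.045]
wrist_force: [-9.2, -5.0, 30.0]
grip_width: 0.0294
[0.60394877 0.14904838 0.11313437] [-9.16143237 -5.02356061 29.96280851] [-1.71577238  3.05380339 -0.0456598 ] 0.029379860653021075
[ 4.45160360e-03 -3.68020628e-04 -9.99990024e-01]
```

View pics/p1.png

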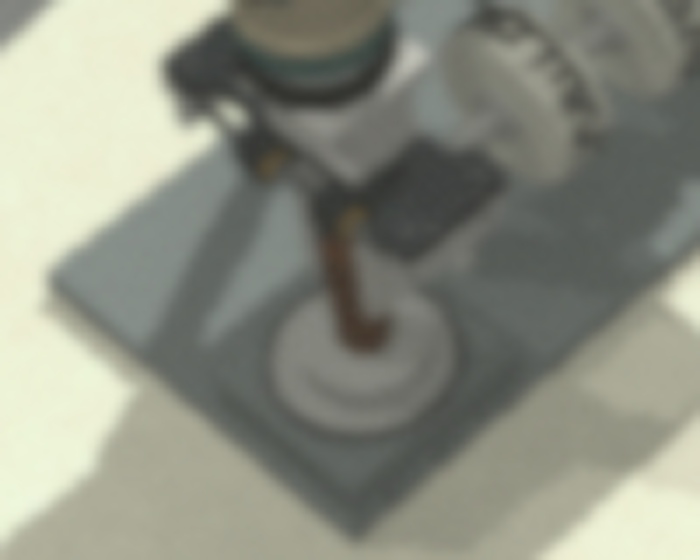

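```bash
python3 - <<'E'
from h import *
im=grab('side',4);s,p,r=cur()
o=im[205:270,215:290];F=10
o=np.clip(cv2.resize(o,None,fx=F,fy=F,interpolation=cv2.INTER_CUBIC)*1.4,0,255).astype(np.uint8)
def ell(c,rad,z,col):
    t=np.linspace(0,6.3,90);P=np.c_[c[0]+rad*np.cos(t),c[1]+rad*np.sin(t),np.full(90,z)]
    uv=(proj('side',P)-[215,205])*F+F/2-.5;cv2.polylines(o,[uv.astype(np.int32)],True,col,1)
pl=press(Q,[-.045,.25,0])[0]
ell(pl,.048,.054,(0,255,0));ell(p,.035,.072,(0,0,255));ell(p,.035,.054,(255,0,0));ell(p,.015,.072,(0,255,255))
cv2.imwrite('pics/ov.png',o);print(p,s['wrist_force'])
E
```

```text
[0.60394793 0.14907651 0.11317108] [-9.89231061 -4.71986878 29.97811424]
```

View pics/ov.png

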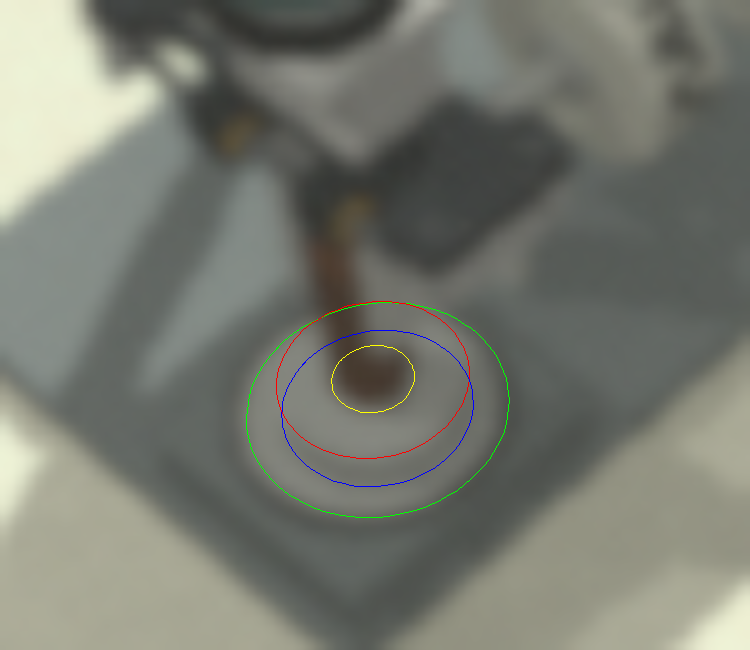

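The overlay matches: the plate sits at its lowered height, centred, with the handle foot on axis. I'll ease the side load, hold a moment, then lift.

```bash
python3 -m handwheel '[[[-1,-0.1,-0.1,-0.05,0,0,0],[-1,-0.2,-0.15,-0.1,0,0,0],[-1,-0.2,-0.15,-0.1,0,0,0],[-1,-0.2,-0.15,-0.1,0,0,0],[-1,-0.2,-0.15,-0.1,0,0,0]]]'; python3 - <<'E'
from h import *
s,p,r=cur();print(p,s['wrist_force'],s['moment'],s['grip_width']);print(r[:,1])
E
```

```text
time: 21.5
tool_pos: [0.6034, 0.1486, 0.1133]
ee_rot: [0.706, -0.705, 0.041, -0.046]
wrist_force: [-3.6, -2.9, 17.9]
grip_width: 0.0295
[0.60344202 0.14856651 0.11333518] [-3.61823381 -2.8528866  17.91832821] [-1.08855807  1.41871956 -0.02885994] 0.029455914956303585
[ 0.00686284  0.00151507 -0.9999753 ]
```

```bash
python3 -m handwheel '[[[-1,0,-0.8,0,0,0,0],[-1,0,-2,0,0,0,0],[-1,0,-4,0,0,0,0],[-1,0,-6,0,0,0,0],[-1,0,-6,0,0,0,0],[-1,0,-6,0,0,0,0]]]'; python3 - <<'E'
from h import *
s,p,r=cur();print(p,s['wrist_force'],s['moment'],s['grip_width']);print(r[:,1])
for z in(p[2],.075,.066):print(rel((.4585,.333,z),vert(-7)))
E
```

```text
time: 22.0
tool_pos: [0.6026, 0.1484, 0.1704]
ee_rot: [0.707, -0.705, 0.042, -0.045]
wrist_force: [-1.0, 0.6, -4.2]
grip_width: 0.0294
[0.60261215 0.14836003 0.17035773] [-0.98627493  0.58454319 -4.22907965] [-0.13493222  0.10399394 -0.0331099 ] 0.029422819147124024
[ 0.00486709  0.00256298 -0.99998487]
[-16.58  -0.02  16.54  -0.18  -0.1    0.26]
[-16.62   9.51  16.51  -0.18  -0.1    0.26]
[-16.63  10.41  16.51  -0.18  -0.1    0.26]
```

```bash
python3 -m handwheel '[[[-1,-2.5,0,2.5,0,0,0],[-1,-5,0,5,0,0,0],[-1,-7.5,0,7.5,0,0,0],[-1,-10,0,10,0,0,0],[-1,-12.5,0,12.5,0,0,0],[-1,-15,0,15,0,0,0],[-1,-16.6,0,16.5,-0.2,0,0.2],[-1,-16.6,2,16.5,-0.2,0,0.2],[-1,-16.6,4.5,16.5,-0.2,0,0.2],[-1,-16.6,7,16.5,-0.2,0,0.2],[-1,-16.6,8,16.5,-0.2,0,0.2],[-1,-16.6,8,16.5,-0.2,0,0.2]]]'; python3 - <<'E'
from h import *
s,p,r=cur();print(p,s['wrist_force'],s['moment'],s['grip_width']);print(r[:,1])
for z in(.066,):print(rel((.4585,.333,z),vert(-7)))
im=grab('side',2);o=im[265:340,210:310];cv2.imwrite('pics/r1.png',np.clip(cv2.resize(o,None,fx=8,fy=8,interpolation=cv2.INTER_CUBIC)*1.4,0,255).astype(np.uint8))
E
```

```text
time: 23.0
tool_pos: [0.4558, 0.3301, 0.0862]
ee_rot: [-0.704, 0.708, -0.046, 0.041]
wrist_force: [0.6, -0.8, -4.2]
grip_width: 0.0294
[0.45582779 0.33007194 0.08620228] [ 0.60838828 -0.75936382 -4.2145256 ] [-0.10190235  0.10777541 -0.00274095] 0.029380508984398097
[-0.00661078 -0.00593281 -0.99996055]
[ 0.24  2.02  0.34  0.38 -0.07 -0.33]
```

View pics/r1.png

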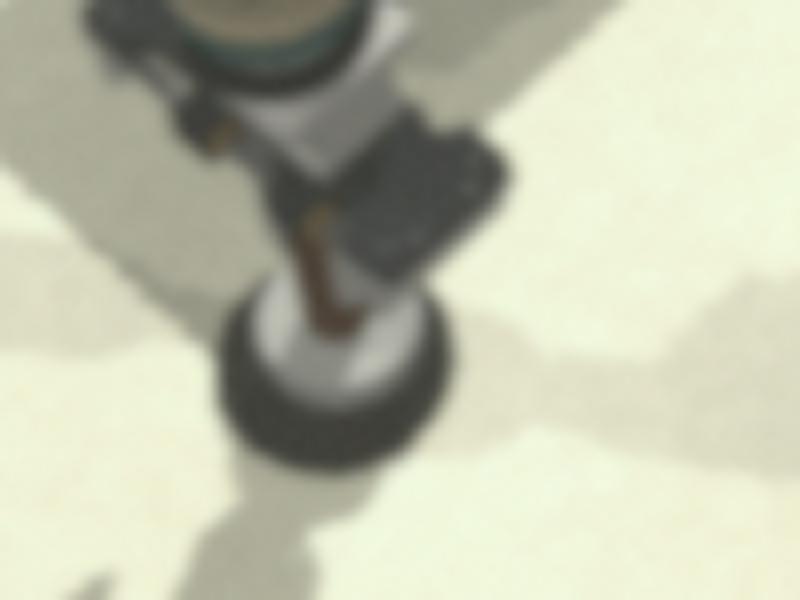

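The tamper hovers over the rest, with the disc at about (340,335) and the rest at (337,365). I'll lower it the last 2 cm.

```bash
python3 -m handwheel '[[[-1,0,0.8,0,0.2,0,-0.1],[-1,0,1.4,0,0.2,0,-0.1],[-1,0,1.7,0,0.2,0,-0.1],[-1,0,1.9,0,0.2,0,-0.1],[-1,0,2.1,0,0.2,0,-0.1],[-1,0,2.1,0,0.2,0,-0.1],[-1,0,2.1,0,0.2,0,-0.1]]]'; python3 - <<'E'
from h import *
s,p,r=cur();print(p,s['wrist_force'],s['moment'],s['grip_width']);print(r[:,1])
E
```

```text
time: 23.68
tool_pos: [0.4578, 0.3323, 0.0687]
ee_rot: [0.706, -0.705, 0.043, -0.044]
wrist_force: [-0.8, 0.5, -4.7]
grip_width: 0.0291
[0.45778455 0.33225956 0.06874499] [-0.81477098  0.52972081 -4.74095596] [-0.02690218  0.08063618  0.01766175] 0.029102042115401412
[ 0.00107116  0.00174849 -0.9999979 ]
```

```bash
python3 -m handwheel '[[[-1,0,0.15,0,0,0,0],[-1,0,0.3,0,0,0,0],[-1,0,0.3,0,0,0,0],[-1,0,0.3,0,0,0,0]]]'; python3 - <<'E'
from h import *
s,p,r=cur();print(p,s['wrist_force'],s['moment'],s['grip_width'])
E
```

```text
time: 24.02
tool_pos: [0.4579, 0.3324, 0.0657]
ee_rot: [0.706, -0.705, 0.043, -0.044]
wrist_force: [0.1, 0.5, -4.3]
grip_width: 0.0295
[0.45787249 0.33237609 0.06572756] [ 0.08957989  0.51562758 -4.31474549] [ 0.01855396 -0.04370731 -0.03054129] 0.0294876734511295
```

```bash
python3 -m handwheel '[[[-1,0,0.1,0,0,0,0],[-1,0,0.2,0,0,0,0],[-1,0,0.2,0,0,0,0],[-1,0,0.2,0,0,0,0]]]'; python3 - <<'E'
from h import *
s,p,r=cur();print(p,s['wrist_force'],s['moment'],s['grip_width'])
E
```

```text
time: 24.35
tool_pos: [0.4579, 0.3325, 0.0657]
ee_rot: [0.706, -0.705, 0.043, -0.045]
wrist_force: [-3.9, -2.5, 12.1]
grip_width: 0.0296
[0.45786203 0.33251326 0.06565146] [-3.86344656 -2.47507649 12.11114188] [-0.84165024  0.72825146 -0.05487307] 0.029605773637524927
```

```bash
python3 -m handwheel '[[[-1,0,-0.15,0,0,0,0],[-1,0,-0.15,0,0,0,0],[0.8,0,-0.15,0,0,0,0],[0.8,0,-0.15,0,0,0,0],[0.8,0,-0.15,0,0,0,0],[0.8,0,-0.15,0,0,0,0],[0.8,0,-0.15,0,0,0,0],[0.8,0,-0.15,0,0,0,0],[0.8,0,-0.15,0,0,0,0]]]'; python3 - <<'E'
from h import *
s,p,r=cur();print(p,s['wrist_force'],s['moment'],s['grip_width'])
im=grab('side',2);o=im[265:340,210:310];cv2.imwrite('pics/r2.png',np.clip(cv2.resize(o,None,fx=8,fy=8,interpolation=cv2.INTER_CUBIC)*1.4,0,255).astype(np.uint8))
E
```

```text
time: 25.1
tool_pos: [0.4577, 0.3322, 0.0651]
ee_rot: [0.706, -0.705, 0.043, -0.044]
wrist_force: [0.4, -0.9, -0.8]
grip_width: 0.0725
[0.45774146 0.33218749 0.06509298] [ 0.39450541 -0.947134   -0.84188757] [-0.12067045  0.10935575  0.00050766] 0.07245992209406002
```

View pics/r2.png

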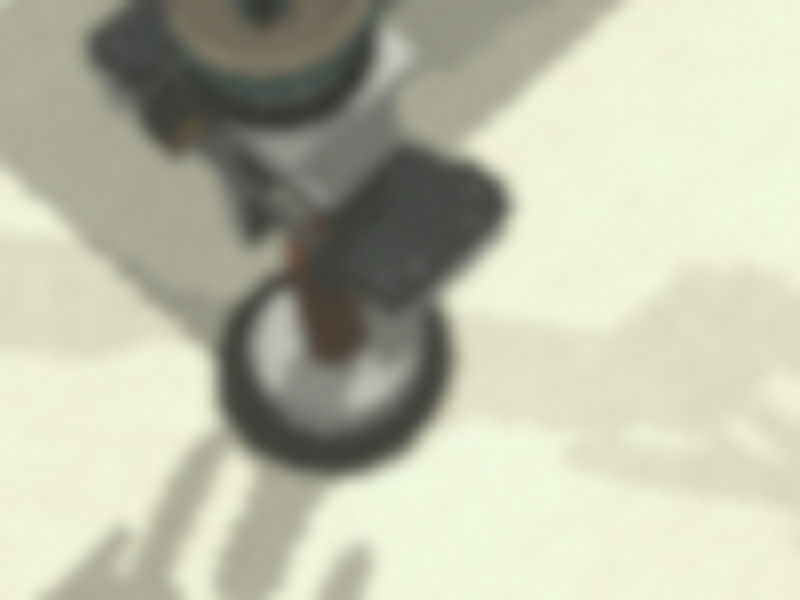

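The tamper stands centred on the rest and is free of the fingers. I'll withdraw straight up.

```bash
python3 -m handwheel '[[[0.9,0,0,0,0,0,0],[0.9,0,-2,0,0,0,0],[0.9,0,-5,0,0,0,0],[0.9,0,-9,0,0,0,0],[0.9,0,-13,0,0,0,0],[0.9,-4,-15,0,0,0,0],[0.9,-8,-15,5,0,0,0],[0.9,-8,-15,9,0,0,0],[0.9,-8,-15,12,0,0,0],[0.9,-8,-15,12,0,0,0]]]'; python3 - <<'E'
from m import *
s,p,r=cur();print(p,s['wrist_force'].round(1),s['joints'].round(2))
im=grab('top',4);showcmp(im,[4,7,2],'pics/f1.png')
for o in match(im,Q,hs=(.026,),ws=(.016,),lo=-55,hi=14):print([tuple(float(x) for x in np.round(a,3)) for a in o[:2]])
cv2.imwrite('pics/f2.png',np.clip(im*1.3,0,255).astype(np.uint8))
cv2.imwrite('pics/f3.png',np.clip(grab('side',2)*1.1,0,255).astype(np.uint8))
E
```

```text
time: 26.03
tool_pos: [0.3902, 0.4685, 0.2165]
ee_rot: [0.709, -0.703, 0.042, -0.042]
wrist_force: [-0.6, -0.0, 0.4]
grip_width: 0.0891
[0.39016364 0.46846905 0.21649148] [-0.6 -0.   0.4] [-0.41  0.69 -0.88  1.61  0.58  1.11 -1.56]
[(0.829, 4.08, 0.026, 0.016), (0.7, 9.04, 0.026, 0.016)]
[(0.866, 7.04, 0.026, 0.016), (0.78, 1.04, 0.026, 0.016)]
[(0.839, 2.0, 0.026, 0.016), (0.712, 8.0, 0.026, 0.016)]
```

View pics/f1.png

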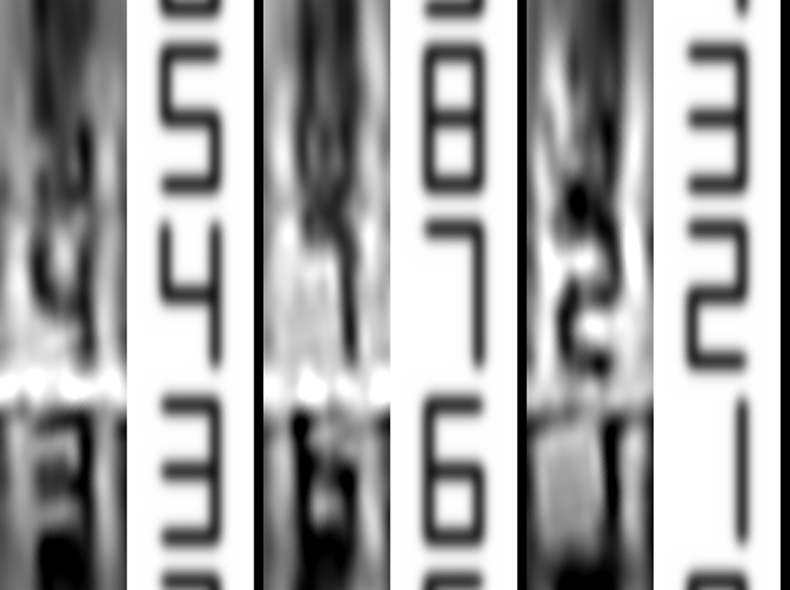

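View pics/f2.png

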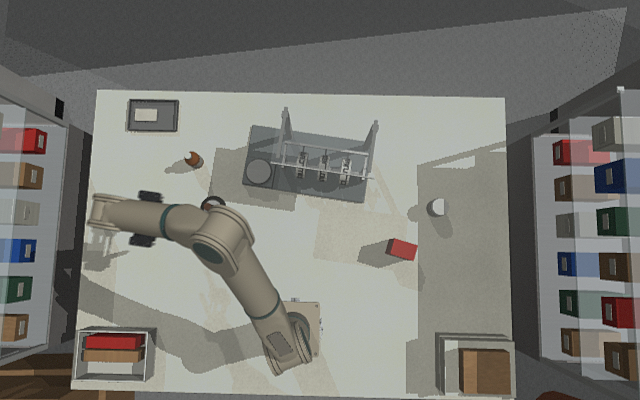

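View pics/f3.png

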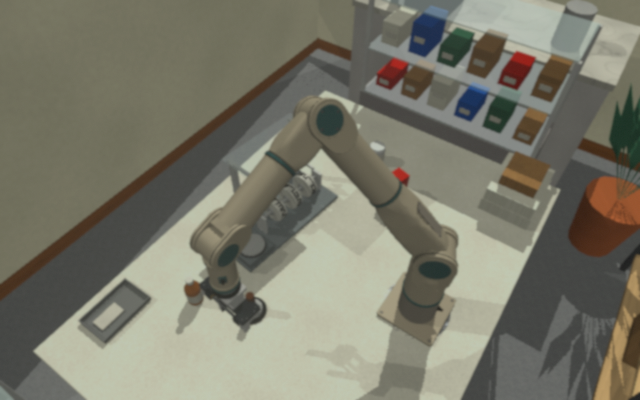

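The wheels show 4 7 2, and the carton, bottle and tin haven't moved. The gripper hides the tamper, so I'll move clear for one last look.

```bash
python3 -m handwheel '[[[0.9,-3,-3,3,0,0,0],[0.9,-6,-5,6,0,0,0],[0.9,-9,-5,9,0,0,0],[0.9,-9,-5,9,0,0,0],[0.9,-9,-5,9,0,0,0],[0.9,-9,-5,9,0,0,0]]]'; python3 - <<'E'
from h import *
s,p,r=cur();print(p,s['wrist_force'].round(1),s['qd'].round(3))
A=grab('side',2)[195:345,185:320];B=grab('top',2)[140:245,160:290]
cv2.imwrite('pics/g1.png',np.clip(cv2.resize(A,None,fx=4,fy=4)*1.3,0,255).astype(np.uint8))
cv2.imwrite('pics/g2.png',np.clip(cv2.resize(B,None,fx=5,fy=5)*1.4,0,255).astype(np.uint8))
E
```

```text
time: 26.83
tool_pos: [0.3152, 0.5602, 0.2653]
ee_rot: [0.706, -0.706, 0.043, -0.044]
wrist_force: [-0.1, -0.7, -0.9]
grip_width: 0.0891
[0.31524348 0.5602219  0.26529659] [-0.1 -0.7 -0.9] [0.038 0.006 0.031 0.01  0.009 0.003 0.001]
```

View pics/g1.png

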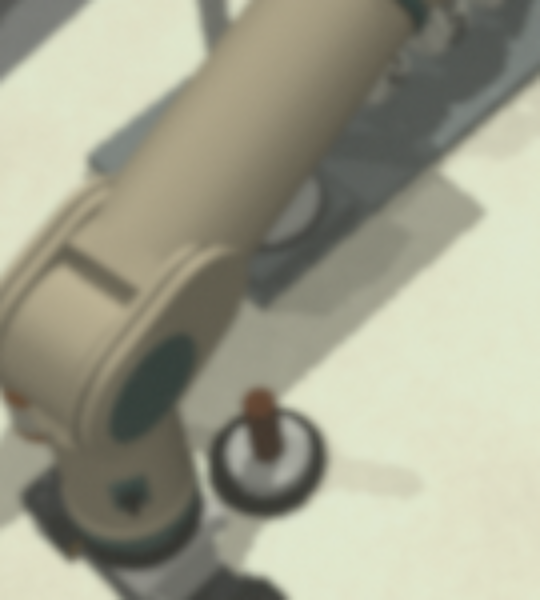

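View pics/g2.png

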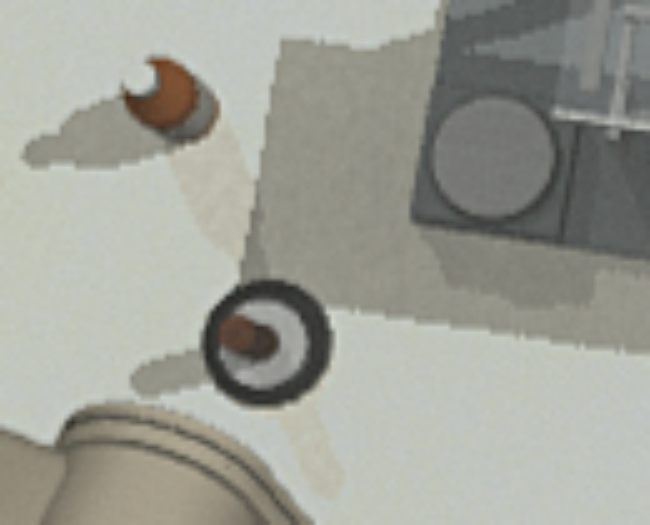

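The tamper stands upright and centred on the rest, at about (267,342) in the top crop. The plate is up, at (493,155), and the bottle is undisturbed. I'm handing in.

```bash
python3 -m handwheel '[[[0.9,0,0,0,0,0,0],[0.9,0,0,0,0,0,0],[0.9,0,0,0,0,0,0]]]' && python3 -c "
from bench import robot
print(robot.close_job())"
```

```text
time: 27.28
tool_pos: [0.3154, 0.5607, 0.2653]
ee_rot: [0.706, -0.705, 0.044, -0.044]
wrist_force: [0.3, 0.0, -0.1]
grip_width: 0.0892
the job is handed in; nothing more can be done
None
```

The job is handed in at about 27 s of the 66 s allowed. I turned the three wheels to 4 7 2, pressed the plate down with the tamper, and stood the tamper back on its rest.

- **Wheels:** I pinched each wheel by its side faces and rolled it round its axle. The last picture fit read 4.08, 7.04 and 2.00 digits, and a digit may be off by up to 0.25.
- **Press:** The tamper bottomed the plate out at about 22 to 34 N. By the arm's position the plate went down the full 10 mm, and the tool's tilt stayed under 0.01 rad. I could only judge that the plate was level from a picture overlay, where it looked level and centred. There was a side load of about 10 N at the deepest push, which I eased to about 4 N before lifting.
- **End state:** In the final pictures the tamper stands upright and roughly centred on its rest, and the plate looks up again. The carton, bottle and tin showed no visible movement. The gripper is clear of everything, with wrist force near zero.

No check failed. The two camera views disagreed by about 5 mm in y on the plate and rest positions, so I used values in between. The hand-in returned no verdict.

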